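# Load the tilting drill table and hold it at the set angle

## Robot

A 6-joint arm with a two-finger parallel gripper is mounted at the origin on the work surface. World frame = base frame: x ahead of the robot, y to its left, z up, the work surface at z = 0. Lengths are in m, angles in rad, forces in N, time in s.
With the tool pointing down it reaches from about 0.225 to 0.875 m from the base axis. Payload 3.4 kg.
Tool frame: the origin (TCP) lies at the very end of the fingers, on their centre line; the grasp point (between the pads) lies behind it (manip.grasp_offset is the z of the grasp point in the tool frame, in m); z points along the fingers, y is the line along which they close (so a half turn about z gives the same grasp; the last joint's range is limited). The gripper opens to 85 mm and grips with 20 to 120 N. Pads are 22 mm wide; open, the fingers measure 114 mm over their backs; the gripper's body (76 mm by 85 mm) begins 54 mm behind the grasp point. The pads swing forward as they close: fully open they stand 13 mm farther back than shut.
Start: joints at [-1.386, 0.276, 1.505, -0, 1.361, -0.121], TCP at [0.173, -0.548, 0.231] pointing down, gripper open.
Joint ranges: [-2.89, 2.89], [-0.75, 2.08], [0.22, 2.7], [-1.18, 4.32], [0.11, 2.71], [-2.7, 2.7]. Speed limits (rad/s): [2.57, 2.57, 3.14, 3.14, 3.14, 3.14].

## Interface

Orientations are given as a unit quaternion [w, x, y, z].
In Python, from rig import manip gives the robot as it stands.
- The arm moves only by the shell command python3 -m pendant 'ROWS' [FORCE]. ROWS is JSON, a list of rows, each an object of numbers: "dx", "dy", "dz": the shift along the tool's x, y, z in m; "rx", "ry", "rz": the turn, a rotation vector about the tool's x, y, z in degrees; "hand": the finger opening in m, from 0 to 0.0854. In form: [{"dx": .., "dy": .., "dz": .., "rx": .., "ry": .., "rz": .., "hand": ..}, ...]. A call has 1 to 12 rows; each row shifts and turns the commanded pose from where the row before left it, along the tool's axes as they then stand; what a row does not reach is not made up. A row lasts 1/12 s, in which the tool goes at most 41.7 mm and 7.16 degrees, less where a joint would pass 70% of its speed; a pose out of reach is approached as far as the arm can. A call is refused whole if a number of a shift passes 0.0417 or a number of a turn 7.16, either way. A call with a gripper value outside its range is refused whole. The fingers move at their own pace and stop on an object; FORCE is the grip in N (left out, the last holds). Time passes only in rows, so rows that do not move let the fingers close. It gives the time, the measured TCP pose, the force, the opening and the grip force at its end, in the units of the state.
- manip.get_state(): the state, without advancing time (a new reading comes with each control period).
- manip.get_image(name): name is "scene" or "top" or "wrist"; returns a dict with "frame" (384x512x3 uint8, red, green, blue), "fx", "fy", "cx", "cy" (pixels), "distortion" ([k1, k2, p1, p2, k3] as OpenCV has them; the pictures are not rectified), "position" and "attitude" of the camera in the world; the wrist camera has in their place "mount" (4x4, takes a point from camera to tool coordinates, whose origin is the TCP and whose axes are the flange's). Camera axes: x right, y up, looking along -z (the intrinsics and any distortion apply to the point x, -y, -z); pixel columns grow to the right and rows downward; lengths in m; the calibration is good to about 2 mm. A picture is of the moment at which its call begins: read the wrist's pose just before it. There is no depth.
- manip.sign_off(): hands the job in; it is judged then, once.
The state is a dict: "clock": time; "qpos": joint angles; "qd": joint speeds; "effort": joint torques, N m; "position": TCP position; "ee_rot": TCP orientation; "contact_force": force on the tool from outside, world axes, zero at the start; "moment": the same for the moment, N m; "width": finger opening in m; "gripper_force": force on a finger pad.
Only numpy, scipy, OpenCV 4.12 (cv2) and the standard library are available. Lean on these libraries where they do the work, as an engineer would, in place of code of your own. Each camera call takes 0.05 s, during which the arm holds its last target. There are 200 camera calls.

## Task

Slip each of the two loose steel collars over the locating pin it fits on the tilting drill table, down flat on the plate, while the table is still lying flat. Then lift the table by its bar handle until its index blade lines up with the pointer clamped on the quadrant, and finish still holding it there, so that I can tighten the lock nut: do not let go. Leave the pointer as it is set and do not disturb the other things on the bench.

Things in the scene. Friction and masses are not known exactly. Their poses are not given: they have to be found in the camera images.
- fixture: Tilting drill table bolted to the bench: grey base 225 (x) x 190 (y) x 15 mm, hinge at its +x end, aluminium plate above it, steel slotted quadrant at its +y side (y = 108 to 116 mm, radius 138 to 168 mm from the hinge axis, up to 160 mm above the bench). Origin: centre of the base's underside; -x points to the handle end.
- flap (a joint): Angle of the tilting plate, rad: 0 lying flat on its rests (the start), growing as the handle end is lifted, stop at 0.72. Free hinge: let go, the plate falls back. Plate 8 mm thick, 180 mm wide, reaching 185 mm from the hinge axis, 0.85 kg with pins and handle; with the collars on, about 6 N at the handle lift it.
- flap_hinge (a point): Middle of the hinge axis, 40 mm above the bench, on the fixture's centre line, 82.5 mm to +x of its origin. The axis is the fixture's y; turning about +y by the joint angle raises the handle end.
- flap_handle (a point): Centre of the handle: round steel bar, 12 mm diameter, 110 mm long, parallel to the hinge, 225 mm from its axis in the plate's middle plane (40 mm above the bench while flat). End posts 55 mm each side join it to the plate's edge; the gap between bar and edge is 34 mm, only bench lies under the bar. Axes: the plate's (at 0 those of the fixture).
- big_pin_foot (a point): Foot of the big pin: its centre on the plate's top face (44 mm above the bench while flat), 85 mm from the hinge axis, 36 mm to +y of the centre line. Bullet-nosed pin, 27 mm diameter, straight for 22 mm, then tapering to 13.5 mm at its top 34 mm above the plate. Local z is along the pin.
- small_pin_foot (a point): Foot of the small pin, likewise: 85 mm from the hinge axis, 52 mm to -y of the centre line. Pin 15.5 mm in diameter, straight for 22 mm, tapering to 7.8 mm at its top, 34 mm above the plate. Local z is along the pin.
- flap_index (a point): Reference point of the plate's index blade (a dark steel blade, 20 mm long, on the plate's +y edge at the handle end, passing just outside the quadrant's rim): 180 mm from the hinge axis, 112 mm to +y of the centre line, in the plate's middle plane.
- marker_index (a point): Reference point of the set pointer: a dark steel clip clamped on the quadrant's rim at the wanted angle (18 to 34 degrees above level), with a 20 mm blade pointing away from the hinge and a 16 mm brass thumbscrew on the same radial line. Also 180 mm from the hinge axis, 112 mm to +y: it coincides with flap_index when the plate is at the set angle.
- marker (a joint): Angle at which the pointer is clamped, in rad, measured like joint flap: the plate is at the wanted angle when both read the same. Stiff; not to be moved.
- big_collar: Loose steel collar (ring): outside 58 mm, bore 30 mm, 24 mm high, about 0.36 kg, lying flat on the bench. Origin: centre of its underside; z along the bore. Fits the big pin.
- small_collar: Loose steel collar (ring): outside 44 mm, bore 18 mm, 24 mm high, about 0.24 kg, lying flat. Origin: centre of its underside; z along the bore. Fits the small pin.
- nut: Bystander: dark steel hexagon nut, 46 mm across flats, 18 mm high, lying flat. Origin under its centre.
- vblock: Bystander: steel V-block 60 x 45 x 42 mm, groove upward along x. Origin under its centre.
- wrench: Bystander: open spanner 200 mm long, lying along its x. Origin under its middle.
- screwdriver: Bystander: screwdriver 200 mm long with a black handle, lying along its x. Origin under its middle.
- brush: Bystander: chip brush 190 mm long with a wooden handle, lying along its x. Origin under its middle.
- oil: Bystander: white cutting-oil bottle, 56 mm in diameter, 160 mm high, upright. Origin under its centre.
- caliper: Bystander: steel caliper 150 mm long, 12 mm high, lying along its x. Origin under its middle.
Not all that is in view belongs to the job. Leave any purple look-alike of the big_collar alone. Leave any green look-alike of the small_collar alone.

How it is judged:
By the outcome, as a careful person would: the job done as asked, in the order asked, and still so for the second after the job is handed in, while the arm keeps its last pose, push and grip.
It also fails if it takes over 72 s, if anything falls off the work surface, if the arm or the gripper's body presses on something with over 40 N, if the wrist force passes 120 N, or if a joint passes its speed limit or range.

## Working session

There is one attempt and no reset: what is moved stays moved. The work goes in short steps, Python scripts to look and compute and a shell command to move; the robot and the scene stay as the last step left them, time stands still between calls to the robot, and variables do not carry over. Pictures are saved under pics/ and viewed, at most 10 in all, crops included, and the job is handed in when it is done.

```bash
ls; mkdir -p pics; python3 - <<'E'
from rig import manip
import cv2,numpy as np,pickle
print(manip.get_state(), manip.grasp_offset)
d={}
for n in("scene","top","wrist"):
    d[n]=manip.get_image(n); cv2.imwrite(f"pics/{n}0.png",d[n]["frame"][:,:,::-1])
    print({k:v for k,v in d[n].items() if k!="frame"})
pickle.dump(d,open("im0.pkl","wb"))
E
```

```text
pics
{'clock': 0.0, 'qpos': array([-1.38599152e+00,  2.76580985e-01,  1.50615020e+00,  7.87819367e-06,
        1.36065915e+00, -1.21041798e-01]), 'qd': array([-2.75514810e-05,  6.30110924e-04,  4.46755152e-04, -2.51562534e-03,
       -4.65927113e-04, -1.00185861e-03]), 'effort': array([-3.16898866e-05, -4.16776872e+01, -2.45804805e+01, -1.02830209e-04,
        1.08914904e-02, -6.22698224e-06]), 'position': array([ 0.17301057, -0.54780518,  0.23044088]), 'ee_rot': array([-8.98504138e-04,  9.88329727e-01,  1.52327091e-01, -2.48017108e-05]), 'contact_force': array([ 0.61464056, -0.01158441,  0.44267819]), 'moment': array([0.0411054 , 0.00701246, 0.04075452]), 'gripper_force': 0.0, 'width': 0.08519707963368751} -0.0187
{'fx': 361.8161848505464, 'fy': 361.8161848505464, 'cx': 253.51622236426442, 'cy': 200.14522575267003, 'distortion': array([-0.04648503,  0.        ,  0.        ,  0.        ,  0.        ]), 'position': array([ 1.16543362, -0.01997979,  0.93021877]), 'attitude': array([0.67867428, 0.22095363, 0.22019919, 0.66490076])}
{'fx': 434.95411678892384, 'fy': 434.95411678892384, 'cx': 261.4002926506702, 'cy': 198.24160032589447, 'distortion': array([-0.00103121,  0.        ,  0.        ,  0.        ,  0.        ]), 'position': array([ 0.287546  , -0.03450807,  1.62146926]), 'attitude': array([ 0.70464899,  0.06523728, -0.05953181, -0.70403825])}
{'fx': 306.9101283649507, 'fy': 306.9101283649507, 'cx': 250.37458958842268, 'cy': 194.83671112583085, 'distortion': array([-0.04687055,  0.        ,  0.        ,  0.        ,  0.        ]), 'mount': array([[ 5.96477001e-04,  9.59919613e-01,  2.80274832e-01,
         7.14570436e-02],
       [ 9.99999799e-01, -6.32304135e-04,  3.74070645e-05,
         5.10134914e-04],
       [ 2.13126710e-04,  2.80274754e-01, -9.59919797e-01,
        -1.43516731e-01],
       [ 0.00000000e+00,  0.00000000e+00,  0.00000000e+00,
         1.00000000e+00]])}
```

View pics/scene0.png

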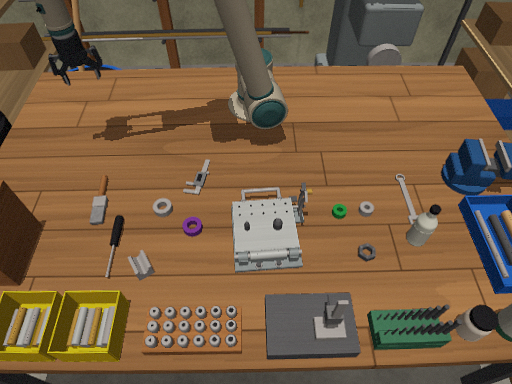

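View pics/top0.png

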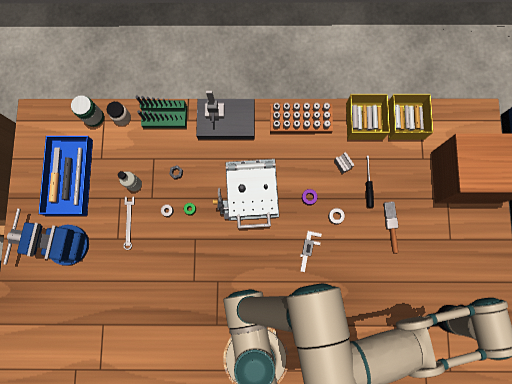

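The top view puts the fixture at about (251,190), with its handle towards the robot.
- Big collar candidates: grey ring (336,215), purple ring (310,197).
- Small collar candidates: grey ring (167,210), green ring (190,209), and the nut at (176,172).

I choose the grey rings and check them in a close crop.

```bash
cat > h.py <<'E'
import numpy as np,cv2
from scipy.spatial.transform import Rotation as R
def q(a): return R.from_quat([a[1],a[2],a[3],a[0]])
def cam(im,tcp=None):
    K=np.array([[im["fx"],0,im["cx"]],[0,im["fy"],im["cy"]],[0,0,1.]])
    if "mount" in im:
        T=np.eye(4);T[:3,:3]=q(tcp["ee_rot"]).as_matrix();T[:3,3]=tcp["position"];T=T@im["mount"]
        return K,im["distortion"],T[:3,:3],T[:3,3]
    return K,im["distortion"],q(im["attitude"]).as_matrix(),np.array(im["position"])
F=np.diag([1.,-1,-1])
def proj(c,P):
    K,d,A,p=c; Pc=(np.atleast_2d(P)-p)@A@F
    return cv2.projectPoints(Pc.reshape(-1,1,3),np.zeros(3),np.zeros(3),K,d)[0].reshape(-1,2)
def ray(c,uv,z):
    K,d,A,p=c
    n=cv2.undistortPoints(np.array(uv,float).reshape(-1,1,2),K,d).reshape(-1,2)
    D=np.c_[n,np.ones(len(n))]@F@A.T
    return p+D*((z-p[2])/D[:,2])[:,None]
E
python3 - <<'E'
import pickle,cv2,numpy as np
from h import *
d=pickle.load(open("im0.pkl","rb"))
t=d["top"]["frame"][:,:,::-1];s=d["scene"]["frame"][:,:,::-1]
def crop(f,x,y,w,h,W,H): return cv2.resize(f[y:y+h,x:x+w],(W,H),interpolation=cv2.INTER_CUBIC)
A=crop(s,225,180,100,96,400,384); B=crop(t,205,150,100,96,400,384)
a=[crop(t,310,190,50,50,200,200),crop(t,145,185,50,50,200,200),crop(s,140,185,50,50,200,200),crop(s,340,185,50,50,200,200)]
cv2.imwrite("pics/c1.png",np.vstack([np.hstack([A,B]),np.hstack(a)]))
c=cam(d["top"])
print(ray(c,[(336,215.5),(310,197),(167,210),(190,209)],0.024))
c=cam(d["scene"]);print(ray(c,[(162,207),(192.5,226),(366.5,208.5),(340,211)],0.02))
E
```

```text
[[ 0.50794283 -0.29744989  0.024     ]
 [ 0.57749309 -0.20259343  0.024     ]
 [ 0.52827974  0.32973976  0.024     ]
 [ 0.5320727   0.24417995  0.024     ]]
[[ 0.51551391 -0.29561003  0.02      ]
 [ 0.5869591  -0.19524373  0.02      ]
 [ 0.53535903  0.33527006  0.02      ]
 [ 0.5427716   0.25181196  0.02      ]]
```

View pics/c1.png

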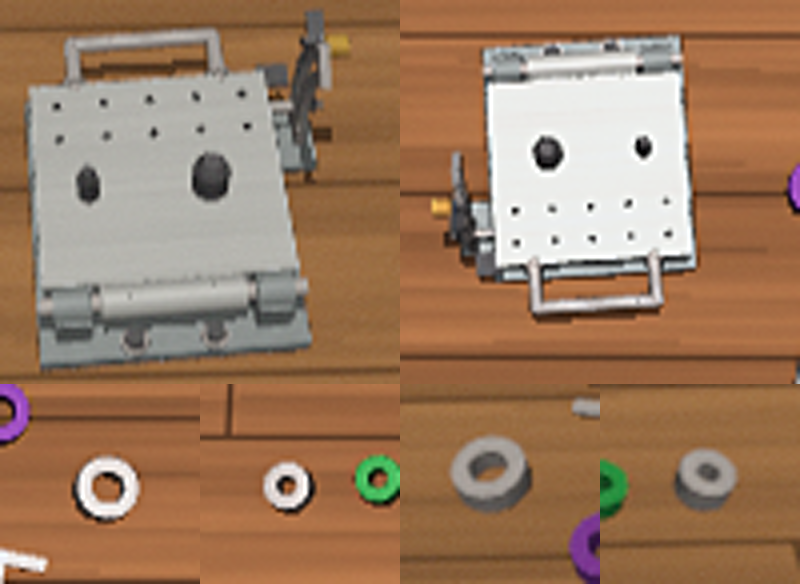

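The crops confirm the choice: grey big ring at top (336,215) and grey small ring at (167,210), neither purple nor green. The fixture's handle faces the robot and the quadrant is on the left (+y). Next I fit the fixture pose from both views and refine the ring centres.

```bash
python3 - <<'E'
import pickle
from scipy.optimize import least_squares
from h import *
d=pickle.load(open("im0.pkl","rb"))
ct,cs=cam(d["top"]),cam(d["scene"])
L=np.array([[-.1425,.055,.04],[-.1425,-.055,.04],[.1125,.095,.015],[.1125,-.095,.015],[-.0025,.036,.061],[-.0025,-.052,.061]])
ut=np.array([[537,306],[658,302],[484,48],[681,38],[548,153],[643,147]])/4+[105,150]
us=np.array([[215,36],[68,43],[310,341],[40,364],[211,176],[88,185]])/4+[225,180]
def W(p,L):
    c,s=np.cos(p[2]),np.sin(p[2]); return L@np.array([[c,-s,0],[s,c,0],[0,0,1]]).T+[p[0],p[1],0]
for nm,cc in(("both",[(ct,ut),(cs,us)]),("top",[(ct,ut)]),("scene",[(cs,us)])):
    f=lambda p:np.concatenate([(proj(c,W(p,L))-u).ravel() for c,u in cc])
    r=least_squares(f,[.55,0,0]);print(nm,r.x,np.round(r.fun,1))
# rings: ellipse fit of grey blob in both images -> (x,y)
for nm,g,ro in(("big",(.51,-.297),.029),("small",(.531,.332),.022)):
    a=np.linspace(0,2*np.pi,60,endpoint=False);out=[]
    for k,c in(("top",ct),("scene",cs)):
        im=d[k]["frame"].astype(int);sat=(im.max(2)-im.min(2)<35)&(im.max(2)>70)
        u=proj(c,[[*g,.012]])[0];n,l,st,ce=cv2.connectedComponentsWithStats(sat.astype(np.uint8))
        i=1+np.argmin(np.hypot(*(ce[1:]-u).T)+1e3*(st[1:,4]<20))
        out+=[ce[i].round(1),st[i,4],ray(c,[ce[i]],.024 if k=="top" else .014)[0].round(4)]
    print(nm,out)
E
```

```text
both [0.61172819 0.01702285 0.06308547] [-1.  -0.3 -1.2 -1.1 -1.3 -0.9 -0.8 -1.4 -0.9 -1.  -0.7 -1.  -1.5 -0.7
  0.2 -0.  -0.4 -0.5 -1.2 -0.9 -0.9 -1.3 -0.9 -1.4]
top [0.60821382 0.01330747 0.05954663] [-0.1  0.6 -0.3 -0.1 -0.3 -0.1  0.3 -0.5  0.1 -0.1  0.3  0. ]
scene [0.61449217 0.01920744 0.06384864] [-0.8  0.   0.8  0.7  0.5  0.4 -0.4  0.1 -0.  -0.5 -0.1 -0.5]
big [array([336.3, 215.4]), np.int32(138), array([ 0.5081, -0.2984,  0.024 ]), array([162., 207.]), np.int32(251), array([ 0.5112, -0.2975,  0.014 ])]
small [array([166.2, 210.1]), np.int32(85), array([0.5281, 0.3328, 0.024 ]), array([365.9, 208.6]), np.int32(167), array([0.5315, 0.3358, 0.014 ])]
```

```bash
python3 -m pendant '[{"dx":0.035,"dy":0.012,"rz":-6.4},{"dx":0.035,"dy":0.012,"rz":-6.4},{"dx":0.035,"dy":0.012,"rz":-6.4},{"dx":0.035,"dy":0.012,"rz":-6.4},{"dx":0.035,"dy":0.012,"rz":-6.4},{"dx":0.035,"dy":0.012,"rz":-6.4},{"dx":0.035,"dy":0.012,"rz":-6.4},{"dx":0.035,"dy":0.012,"rz":-6.4},{"dx":0.035,"dy":0.012,"rz":-6.4},{"dx":0.035,"dy":0.012,"rz":-6.4},{"dx":0.035,"dy":0.012,"rz":-6.4},{"dx":0.035,"dy":0.012,"rz":-6.4}]'
```

```text
invalid input
```

```bash
python3 -m pendant '[{"dx":0.035,"dy":0.012,"dz":0,"rx":0,"ry":0,"rz":-6.4,"hand":0.085}]'; python3 -m pendant --help | head -20
```

```text
clock: 0.23
position: [0.2051, -0.5494, 0.231]
ee_rot: [-0.001, 0.979, 0.205, -0.002]
contact_force: [0.0, -0.3, 0.5]
width: 0.0848
gripper_force: 0.0invalid input: not JSON, or not a number
```

```bash
python3 -m pendant '[{"dx":0.035,"dy":0.012,"dz":0,"rx":0,"ry":0,"rz":-6.4,"hand":0.085},{"dx":0.035,"dy":0.012,"dz":0,"rx":0,"ry":0,"rz":-6.4,"hand":0.085},{"dx":0.035,"dy":0.012,"dz":0,"rx":0,"ry":0,"rz":-6.4,"hand":0.085},{"dx":0.035,"dy":0.012,"dz":0,"rx":0,"ry":0,"rz":-6.4,"hand":0.085},{"dx":0.035,"dy":0.012,"dz":0,"rx":0,"ry":0,"rz":-6.4,"hand":0.085},{"dx":0.035,"dy":0.012,"dz":0,"rx":0,"ry":0,"rz":-6.4,"hand":0.085},{"dx":0.035,"dy":0.012,"dz":0,"rx":0,"ry":0,"rz":-6.4,"hand":0.085},{"dx":0.035,"dy":0.012,"dz":0,"rx":0,"ry":0,"rz":-6.4,"hand":0.085},{"dx":0.035,"dy":0.012,"dz":0,"rx":0,"ry":0,"rz":-6.4,"hand":0.085},{"dx":0.035,"dy":0.012,"dz":0,"rx":0,"ry":0,"rz":-6.4,"hand":0.085},{"dx":0.035,"dy":0.012,"dz":0,"rx":0,"ry":0,"rz":-6.4,"hand":0.085},{"dx":0,"dy":0,"dz":0,"rx":0,"ry":0,"rz":0,"hand":0.085}]'
cat > meas.py <<'E'
from rig import manip
import sys
from h import *
def snap(name):
    s=manip.get_state(); im=manip.get_image("wrist"); cv2.imwrite(f"pics/{name}.png",im["frame"][:,:,::-1]); return s,im,cam(im,s)
def togo(s,target,yaw=None):
    "tool-axis shift to bring TCP to world target; tool yaw error"
    Rm=q(s["ee_rot"]); x=Rm.as_matrix()[:,0]
    print("pos",s["position"].round(4),"tool x yaw",np.degrees(np.arctan2(x[1],x[0])).round(2),"tool z",Rm.as_matrix()[:,2].round(4))
    print("shift tool mm",(1e3*Rm.inv().apply(np.array(target)-s["position"])).round(1))
def ring(s,im,c,g,rout):
    "find grey ring near guess g; outer contour of the top rim mapped to z=.024, circle fit"
    f=im["frame"].astype(int); m=((f.max(2)-f.min(2)<40)&(f.max(2)>60)).astype(np.uint8)
    n,l,st,ce=cv2.connectedComponentsWithStats(m); u=proj(c,[[*g,.02]])[0]
    dd=np.hypot(*(ce[1:]-u).T)+1e4*(st[1:,4]<150); i=1+np.argmin(dd)
    bw=(l==i).astype(np.uint8)
    cn,h=cv2.findContours(bw,cv2.RETR_CCOMP,cv2.CHAIN_APPROX_NONE)
    print("blob",ce[i].round(1),st[i],"pred",u.round(1))
    for k,ct in enumerate(cn):
        if len(ct)<20: continue
        (ex,ey),ax,an=cv2.fitEllipse(ct); P=ray(c,ct.reshape(-1,2),.024)
        (x,y),r=cv2.minEnclosingCircle((P[:,:2]*1000).astype(np.float32))
        print("hole" if h[0][k][3]>=0 else "outer","ell",round(ex,1),round(ey,1),np.round(ax,1),"world@.024",ray(c,[(ex,ey)],.024)[0].round(4),"minc",round(x,1),round(y,1),round(r,1))
E
python3 - <<'E'
from meas import *
s,im,c=snap("w1"); ring(s,im,c,(.51,-.298),.029); togo(s,[.51,-.298,.13])
E
```

```text
clock: 1.23
position: [0.5173, -0.3124, 0.2311]
ee_rot: [-0.002, 0.677, 0.736, 0.002]
contact_force: [-0.7, -0.1, 0.1]
width: 0.0851
gripper_force: 0.0
blob [243.8 155.6] [ 219  130   50   51 1550] pred [244.7 156.4]
outer ell 243.9 155.5 [48.6 49.8] world@.024 [ 0.509  -0.2964  0.024 ] minc 508.5 -296.8 29.4
hole ell 244.2 154.9 [23.1 25.3] world@.024 [ 0.5093 -0.2956  0.024 ] minc 509.2 -295.9 15.0
pos [ 0.5173 -0.3124  0.2311] tool x yaw 94.83 tool z [ 6.0e-04  5.4e-03 -1.0e+00]
shift tool mm [ 14.5  -6.2 101.1]
```

View pics/w1.png

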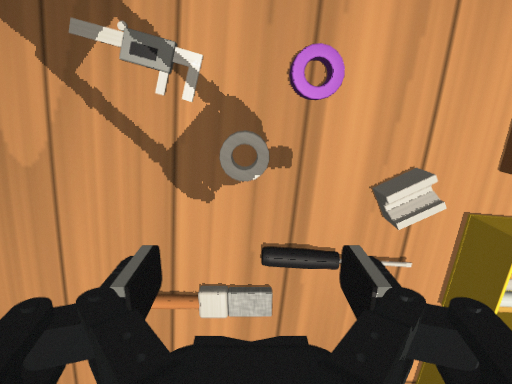

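The wrist view shows the grey ring at (244,156), with measured radii of 29.4 and 15.0 mm, which match the big collar. Purple is at (317,71) and the fingers have a clear path. I descend.

```bash
python3 -m pendant '[{"dx":0.0167,"dy":-0.0069,"dz":0.03,"rx":0,"ry":0,"rz":1.2,"hand":0.085},{"dx":0,"dy":0,"dz":0.039,"rx":0,"ry":0,"rz":0,"hand":0.085},{"dx":0,"dy":0,"dz":0.039,"rx":0,"ry":0,"rz":0,"hand":0.085},{"dx":0,"dy":0,"dz":0.039,"rx":0,"ry":0,"rz":0,"hand":0.085},{"dx":0,"dy":0,"dz":0.039,"rx":0,"ry":0,"rz":0,"hand":0.085},{"dx":0,"dy":0,"dz":0.025,"rx":0,"ry":0,"rz":0,"hand":0.085},{"dx":0,"dy":0,"dz":0.014,"rx":0,"ry":0,"rz":0,"hand":0.085},{"dx":0,"dy":0,"dz":0,"rx":0,"ry":0,"rz":0,"hand":0.085}]'
python3 -m pendant '[{"dx":0,"dy":0,"dz":0,"rx":0,"ry":0,"rz":0,"hand":0.03},{"dx":0,"dy":0,"dz":0,"rx":0,"ry":0,"rz":0,"hand":0.03},{"dx":0,"dy":0,"dz":0,"rx":0,"ry":0,"rz":0,"hand":0.03},{"dx":0,"dy":0,"dz":0,"rx":0,"ry":0,"rz":0,"hand":0.03},{"dx":0,"dy":0,"dz":0,"rx":0,"ry":0,"rz":0,"hand":0.03},{"dx":0,"dy":0,"dz":0,"rx":0,"ry":0,"rz":0,"hand":0.03}]' 60
```

```text
clock: 1.95
position: [0.5041, -0.3026, 0.0023]
ee_rot: [-0.004, 0.688, 0.725, -0.001]
contact_force: [-0.6, 0.5, 0.0]
width: 0.0852
gripper_force: 0.0
clock: 2.45
position: [0.5087, -0.3048, 0.0087]
ee_rot: [0.003, 0.688, 0.726, 0.0]
contact_force: [-0.8, -0.9, 6.3]
width: 0.0555
gripper_force: 62.9
```

```bash
python3 -m pendant '[{"dx":0,"dy":0,"dz":0,"rx":0,"ry":0,"rz":0,"hand":0.085},{"dx":0,"dy":0,"dz":0,"rx":0,"ry":0,"rz":0,"hand":0.085},{"dx":0,"dy":0,"dz":0,"rx":0,"ry":0,"rz":0,"hand":0.085},{"dx":0,"dy":0,"dz":0,"rx":0,"ry":0,"rz":0,"hand":0.085},{"dx":0,"dy":0,"dz":0,"rx":0,"ry":0,"rz":0,"hand":0.085}]' 
python3 - <<'E'
from meas import *
s,im,c=snap("w2"); ring(s,im,c,(.509,-.296),.029); togo(s,[.509,-.2963,.006]); print(s["contact_force"])
E
```

```text
clock: 2.87
position: [0.5069, -0.3031, 0.0061]
ee_rot: [-0.0, 0.688, 0.726, -0.0]
contact_force: [0.8, -0.2, -0.6]
width: 0.0849
gripper_force: 0.0
blob [253.7 247.4] [  191   183   126   126 10704] pred [254.6 248.5]
outer ell 253.7 246.7 [123.6 124.9] world@.024 [ 0.5084 -0.2932  0.024 ] minc 508.2 -294.9 31.1
hole ell 253.5 242.9 [38.  55.5] world@.024 [ 0.5082 -0.2913  0.024 ] minc 508.3 -290.4 13.0
pos [ 0.5069 -0.3031  0.0061] tool x yaw 93.13 tool z [-4.e-04  2.e-04 -1.e+00]
shift tool mm [6.6 2.4 0.1]
[ 0.76639671 -0.1803474  -0.56402875]
```

View pics/w2.png

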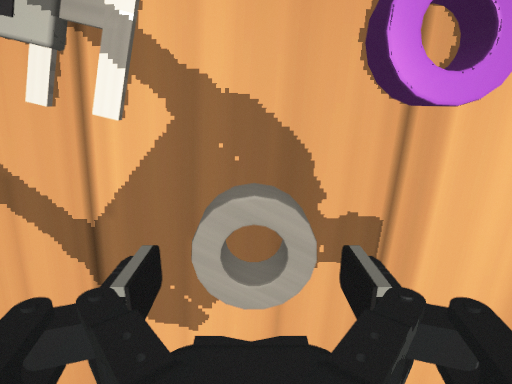

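The collar is at (254,252), centred between the fingers but about 7 mm ahead of the TCP along tool x. I shift and regrip.

```bash
python3 -m pendant '[{"dx":0.0035,"dy":0.001,"dz":0,"rx":0,"ry":0,"rz":0,"hand":0.085},{"dx":0.0035,"dy":0.001,"dz":0,"rx":0,"ry":0,"rz":0,"hand":0.085},{"dx":0,"dy":0,"dz":0,"rx":0,"ry":0,"rz":0,"hand":0.03},{"dx":0,"dy":0,"dz":0,"rx":0,"ry":0,"rz":0,"hand":0.03},{"dx":0,"dy":0,"dz":0,"rx":0,"ry":0,"rz":0,"hand":0.03},{"dx":0,"dy":0,"dz":0,"rx":0,"ry":0,"rz":0,"hand":0.03},{"dx":0,"dy":0,"dz":0,"rx":0,"ry":0,"rz":0,"hand":0.03}]' 60
python3 - <<'E'
from meas import *
s,im,c=snap("w3"); ring(s,im,c,(.509,-.296),.029); togo(s,[.509,-.2963,.006]); print(s["contact_force"],s["width"])
E
```

```text
clock: 3.5
position: [0.5084, -0.2959, 0.0071]
ee_rot: [-0.0, 0.688, 0.726, -0.0]
contact_force: [-1.3, -0.1, 4.7]
width: 0.056
gripper_force: 62.4
blob [250.3 259.6] [  190   196   122   124 10431] pred [250.5 261.2]
outer ell 250.3 259.0 [121.2 122.8] world@.024 [ 0.5087 -0.2927  0.024 ] minc 508.9 -294.3 31.7
hole ell 250.4 255.3 [34.9 53.8] world@.024 [ 0.5086 -0.2908  0.024 ] minc 508.4 -289.9 12.8
pos [ 0.5084 -0.2959  0.0071] tool x yaw 93.12 tool z [-5.e-04  3.e-04 -1.e+00]
shift tool mm [-0.5  0.6  1.1]
[-1.31565819 -0.12068956  4.69907382] 0.05603266961872066
```

```bash
python3 -m pendant '[{"dx":0,"dy":0,"dz":-0.02,"rx":0,"ry":0,"rz":0,"hand":0.03},{"dx":0,"dy":0,"dz":-0.04,"rx":0,"ry":0,"rz":0,"hand":0.03},{"dx":0.01,"dy":0,"dz":-0.04,"rx":0,"ry":0,"rz":0,"hand":0.03},{"dx":0.033,"dy":0.011,"dz":-0.02,"rx":0,"ry":0,"rz":0,"hand":0.03},{"dx":0.033,"dy":0.011,"dz":-0.02,"rx":0,"ry":0,"rz":0,"hand":0.03},{"dx":0.033,"dy":0.011,"dz":-0.02,"rx":0,"ry":0,"rz":0,"hand":0.03},{"dx":0.033,"dy":0.011,"dz":-0.02,"rx":0,"ry":0,"rz":0,"hand":0.03},{"dx":0.033,"dy":0.011,"dz":-0.02,"rx":0,"ry":0,"rz":0,"hand":0.03},{"dx":0.033,"dy":0.011,"dz":-0.02,"rx":0,"ry":0,"rz":0,"hand":0.03},{"dx":0.033,"dy":0.011,"dz":-0.02,"rx":0,"ry":0,"rz":0,"hand":0.03},{"dx":0.03,"dy":0.01,"dz":0,"rx":0,"ry":0,"rz":0,"hand":0.03},{"dx":0,"dy":0,"dz":0,"rx":0,"ry":0,"rz":0,"hand":0.03}]'
python3 - <<'E'
from meas import *
import pickle
s,im,c=snap("w4"); pickle.dump((s,im),open("w4.pkl","wb"))
print(s["position"],s["contact_force"],s["width"])
for y in(.0,): print(proj(c,[[.6053,.052,.061],[.61,-.036,.061]]))
E
```

```text
clock: 4.55
position: [0.5823, -0.0145, 0.247]
ee_rot: [-0.001, 0.686, 0.728, 0.003]
contact_force: [-0.6, -1.2, -4.5]
width: 0.0557
gripper_force: 65.8
[ 0.58229342 -0.01446836  0.24701606] [-0.6339085  -1.17267834 -4.54588796] 0.055672634161019835
[[275.33944046 112.39612493]
 [273.11637004 193.7896178 ]]
```

View pics/w4.png

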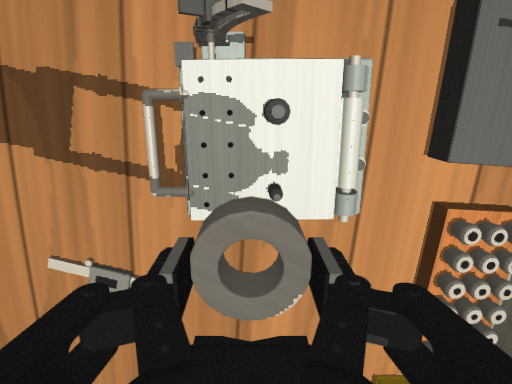

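The wrist view shows the collar held level and centred at (250,258). The big pin is at (276,111), the small pin at (276,192), the handle runs (150,92)–(155,190), and the plate's handle-side corners are at (181,60) and (191,219). I fit the fixture to these.

```bash
cat > fix.py <<'E'
import pickle
from scipy.optimize import least_squares
from h import *
a=np.linspace(0,2*np.pi,40,endpoint=False)
def W(p,L):
    c,s=np.cos(p[2]),np.sin(p[2]); return np.asarray(L)@np.array([[c,-s,0],[s,c,0],[0,0,1]]).T+[p[0],p[1],0]
def pinpts(y,d0,d1):
    return np.vstack([np.c_[-.0025+r*np.cos(a),y+r*np.sin(a),np.full(40,z)] for r,z in((d0/2,.044),(d0/2,.066),(d1/2,.078))])
def cen(c,P):
    h=cv2.convexHull(proj(c,P).astype(np.float32)).reshape(-1,2); M=cv2.moments(h); return np.array([M["m10"],M["m01"]])/M["m00"]
E
python3 - <<'E'
from fix import *
s,im=pickle.load(open("w4.pkl","rb")); c=cam(im,s); f=im["frame"].max(2)
def dark(u,v,r,t):
    n,l,st,ce=cv2.connectedComponentsWithStats((f[v-r:v+r,u-r:u+r]<t).astype(np.uint8))
    i=1+np.argmin(np.hypot(*(ce[1:]-r).T)+100*(st[1:,4]<20)); return ce[i]+[u-r,v-r],st[i]
for t in(70,85,100): print(t,dark(276,111,20,t),dark(276,192,15,t))
print(f[111,255:300],f[140,170:195],f[140,335:350])
b,sm=dark(276,111,20,85)[0],dark(276,192,15,85)[0]
L=[[-.1025,.09,.044],[-.1025,-.09,.044]];u=np.array([[181,60],[191,219.]])
for w in(0,1):
    g=lambda p:np.concatenate([cen(c,W(p,pinpts(.036,.027,.0135)))-b,cen(c,W(p,pinpts(-.052,.0155,.0078)))-sm,w*.5*(proj(c,W(p,L))-u).ravel()])
    r=least_squares(g,[.61,.016,.06],x_scale=[.01,.01,.1]);p=r.x;print(p.round(4),r.fun.round(1))
    print(W(p,[[-.0025,.036,0],[-.0025,-.052,0],[-.1425,0,0]]).round(4))
E
```

```text
70 (array([271.11235955, 113.76404494]), array([  8,   8,  24,  25, 178], dtype=int32)) (array([274.11940299, 189.88059701]), array([  7,   7,  14,  16, 134], dtype=int32))
85 (array([275.09011628, 110.72965116]), array([  8,   8,  26,  25, 344], dtype=int32)) (array([274.15172414, 190.02758621]), array([  7,   6,  14,  17, 145], dtype=int32))
100 (array([275.51968504, 110.67979003]), array([  8,   8,  26,  25, 381], dtype=int32)) (array([274.38509317, 190.54037267]), array([  7,   6,  15,  18, 161], dtype=int32))
[241 241 241 241 243 241 239 232 104  37  51  63  67  69  68  60  71 125
 126 127 127 129 129 128 125 127 127 128 129 123  97  79  75  73  81 166
 240 241 242 241 239 239 241 241 242] [181 181 183 190 193 194 195 194 194 190 123 104 101  89  92  89 121 131
 133 133 130 129 131 132 131] [237 235 236 228 238 219 156 150 163 177 188 199 209 218 227]
[0.61   0.0184 0.0744] [-0.  -0.5  0.   0.7 -0.  -0.  -0.   0. ]
[[ 0.6048  0.0541  0.    ]
 [ 0.6113 -0.0337  0.    ]
 [ 0.4679  0.0078  0.    ]]
[0.6103 0.0184 0.0728] [ 0.4 -0.5  0.2  0.7 -0.7 -0.5 -0.4  0.3]
[[ 0.6052  0.0541  0.    ]
 [ 0.6116 -0.0337  0.    ]
 [ 0.4682  0.008   0.    ]]
```

```bash
python3 - <<'E'
from fix import *
from meas import togo
s,im=pickle.load(open("w4.pkl","rb")); c=cam(im,s); Rm=q(s["ee_rot"]).as_matrix()
for dx in(-.002,0,.002):
    P=np.vstack([np.c_[dx+.029*np.cos(a),.029*np.sin(a),np.full(40,z)] for z in(.0071,-.0169)])
    h=proj(c,P@Rm.T+s["position"]); print(dx,h.min(0).round(1),h.max(0).round(1))
f=im["frame"].astype(int); m=((f.max(2)-f.min(2)<30)&(f.max(2)>45)&(f.max(2)<180))
# extents of collar on its centre column / bore
print(f[185:215,230].max(1)); print(f[300:335,235].max(1)); print(f[225:312:3,250].tolist())
togo(s,[.606,.0541,.12])
E
```

```text
-0.002 [186.9 194.4] [311.7 321.1]
0 [186.6 190.6] [312.  317.7]
0.002 [186.3 186.8] [312.3 314.3]
[128 128 128 130 129 130 128 213 179 128 126 126 129 127 125  95  78  77
  80  81  79  79  81  79  81  78  82  84  88 110]
[119 117 117 118 118 117 116 117 117 116 115 113 113 114 111 112 112 113
 130 148 152 150 150 146 145 146 146 145 143 141 139 139 137 138 137]
[[119, 114, 104], [119, 114, 104], [115, 109, 99], [114, 110, 100], [109, 104, 95], [163, 112, 66], [162, 110, 65], [164, 113, 66], [161, 112, 64], [163, 111, 66], [164, 110, 66], [161, 109, 64], [160, 108, 63], [162, 110, 66], [159, 110, 65], [159, 108, 63], [88, 80, 71], [77, 75, 67], [81, 77, 71], [82, 77, 72], [80, 76, 69], [81, 79, 71], [82, 77, 71], [81, 76, 71], [98, 93, 86], [118, 113, 104], [120, 114, 104], [119, 113, 103], [117, 111, 100]]
pos [ 0.5823 -0.0145  0.247 ] tool x yaw 93.42 tool z [ 0.003   0.0051 -1.    ]
shift tool mm [ 66.4  27.3 127.4]
```

```bash
python3 -m pendant '[{"dx":0.034,"dy":0.0135,"dz":0,"rx":0,"ry":0,"rz":0,"hand":0.03},{"dx":0.0335,"dy":0.0135,"dz":0,"rx":0,"ry":0,"rz":0,"hand":0.03},{"dx":0,"dy":0,"dz":0.01,"rx":0,"ry":0,"rz":-7,"hand":0.03},{"dx":0,"dy":0,"dz":0.01,"rx":0,"ry":0,"rz":-7,"hand":0.03},{"dx":0,"dy":0,"dz":0.01,"rx":0,"ry":0,"rz":-7,"hand":0.03},{"dx":0,"dy":0,"dz":0.01,"rx":0,"ry":0,"rz":-7,"hand":0.03},{"dx":0,"dy":0,"dz":0.01,"rx":0,"ry":0,"rz":-7,"hand":0.03},{"dx":0,"dy":0,"dz":0.01,"rx":0,"ry":0,"rz":-7,"hand":0.03},{"dx":0,"dy":0,"dz":0.01,"rx":0,"ry":0,"rz":-7,"hand":0.03},{"dx":0,"dy":0,"dz":0.01,"rx":0,"ry":0,"rz":-7,"hand":0.03},{"dx":0,"dy":0,"dz":0.01,"rx":0,"ry":0,"rz":-7,"hand":0.03},{"dx":0,"dy":0,"dz":0.01,"rx":0,"ry":0,"rz":-7,"hand":0.03}]'
python3 -m pendant '[{"dx":0,"dy":0,"dz":0.01,"rx":0,"ry":0,"rz":-7,"hand":0.03},{"dx":0,"dy":0,"dz":0.01,"rx":0,"ry":0,"rz":-7,"hand":0.03},{"dx":0,"dy":0,"dz":0.01,"rx":0,"ry":0,"rz":-6.7,"hand":0.03},{"dx":0,"dy":0,"dz":0,"rx":0,"ry":0,"rz":0,"hand":0.03},{"dx":0,"dy":0,"dz":0,"rx":0,"ry":0,"rz":0,"hand":0.03}]'
python3 - <<'E'
from meas import *
s,im,c=snap("w5"); togo(s,[.606,.0541,.1]); print(s["contact_force"],s["qpos"])
x=q(s["ee_rot"]).as_matrix()[:,0]
P=s["position"]-.0015*x; print("collar centre est",P)
E
```

```text
clock: 5.6
position: [0.6029, 0.0468, 0.1443]
ee_rot: [-0.002, 0.144, 0.99, -0.001]
contact_force: [0.3, -0.8, -4.0]
width: 0.0556
gripper_force: 65.9
clock: 6.02
position: [0.6029, 0.0472, 0.1148]
ee_rot: [-0.002, -0.031, 1.0, -0.0]
contact_force: [-0.0, -0.3, -4.2]
width: 0.0557
gripper_force: 65.8
pos [0.6029 0.0472 0.1148] tool x yaw -176.39 tool z [-3.7e-03 -4.0e-04 -1.0e+00]
shift tool mm [-3.6  6.7 14.8]
[-0.04184321 -0.26554181 -4.23803189] [-3.65576853e-02  4.05254059e-01  1.61164639e+00 -6.46801451e-04
  1.12837213e+00 -1.67006434e+00]
collar centre est [0.60437286 0.04727805 0.11481836]
```

View pics/w5.png

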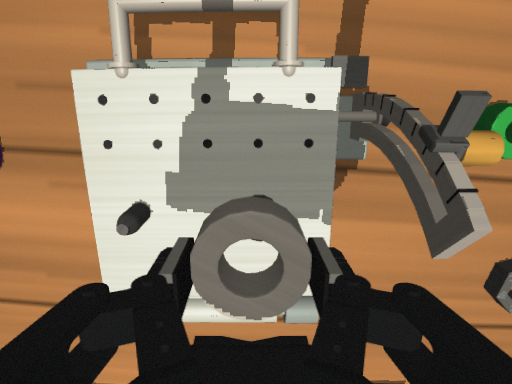

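The collar is above the plate. The big pin's head shows just over its rim near (258,200) and inside the bore at (258,236). The pointer and thumbscrew are at (470,140). I measure the visible pin pixels.

```bash
python3 - <<'E'
import cv2
from fix import *
f=cv2.imread("pics/w5.png").max(2)
print("cols 232..288 step2"); 
for r in list(range(190,206,2))+list(range(226,276,4)): print(r,' '.join('%3d'%v for v in f[r,226:296:2]))
E
```

```text
cols 232..288 step2
190 130 130 131 130 131 131 130 131 129 130 130 132 129 131 130 129 129 129 131 130 129 129 131 131 130 127 128 129 129 131 127 128 126 128 128
192 129 130 130 128 132 130 130 130 129 132 129 132 129 131 130 128 128 129 129 129 129 131 129 128 131 131 129 132 131 132 130 130 130 132 131
194 133 133 134 134 132 133 132 131 132 132 132 134 131 133 105 103 104 106 105 120 133 133 134 132 133 131 132 132 132 133 133 133 130 131 132
196 128 129 130 128 127 127 127 127 128 127 119 111  97  74  51  44  37  40  40  44  75 117 128 126 128 129 129 128 128 130 130 129 130 127 131
198 129 129 129 127 119 111  98  92  88  75  76  76  76  77  76  74  72  72  65  66  59  48  61 116 129 130 130 131 130 132 131 131 132 130 133
200 130 125  96  77  77  77  73  76  76  75  77  77  77  79  78  78  78  76  76  74  77  77  72  72 130 129 130 130 128 130 129 130 132 131 129
202 100  77  78  77  77  79  78  79  82  80  79  79  77  78  77  79  80  78  78  75  74  76  75  76  85 119 132 132 132 133 134 131 131 132 131
204  77  77  80  78  80  80  79  81  79  78  80  83  80  80  79  78  76 
[... 1243 characters left out ...]
 226 227 226 226 226 226 227 227 225 226 227 227 226 226 226 226 226 227 226 226 227 183  66  63 107 113 111 110 111 109 112
262  73 193 226 224 226 224 225 225 225 225 224 225 225 225 226 226 224 226 226 227 226 226 226 222  85  66  65  62  69 112 116 117 114 113 111
266  72  73  95 209 234 234 233 233 233 234 233 233 233 234 234 233 233 234 233 234 233 229 116  73  73  70  69  65  67 112 116 114 114 116 116
270  70  72  76  76  74  94 140 230 229 229 230 230 229 229 230 229 229 230 224 128  74  75  72  75  73  71  71  70  65 106 113 113 114 114 115
274  73  74  75  75  75  76  76  79  76  78  79  75  81  79  78  75  76  75  75  74  73  73  74  71  71  71  69  67  77 109 111 115 114 111 114
```

```bash
python3 - <<'E'
from meas import *
s=manip.get_state(); im=manip.get_image("wrist"); c=cam(im,s)
e=ray(c,[(259.3,193.7)],.044)[0]; print(e, e+[.0135*np.cos(.073),.0135*np.sin(.073),0])
# also predicted edge from pin estimate
for px in(.604,.606): print(proj(c,[[px-.0135,.0541-.001,.044]]))
Rm=q(s["ee_rot"]).as_matrix()
for dx in(-.003,-.0015,0):
    t=np.array([[dx+.029,0,.0071],[dx-.029,0,-.0169]]); print(dx,proj(c,t@Rm.T+s["position"]))
g=im["frame"].max(2); print(g[300:330,250])
E
```

```text
[0.59437471 0.05290316 0.044     ] [0.60783875 0.05388778 0.044     ]
[[259.95346349 188.5945655 ]]
[[259.75463743 191.24448064]]
-0.003 [[251.07707903 196.20985136]
 [251.03379227 322.72933016]]
-0.0015 [[251.08071254 193.39063388]
 [251.03767689 320.19990451]]
0 [[251.08435984 190.5563578 ]
 [251.0415812  317.65375601]]
[118 116 118 116 117 117 117 116 115 115 117 117 116 116 115 113 114 112
 174 197 187 186 188 185 185 185 186 187 185 186]
```

```bash
python3 -m pendant '[{"dx":-0.0028,"dy":0.0067,"dz":0,"rx":0,"ry":0,"rz":0,"hand":0.03},{"dx":0,"dy":0,"dz":0.01,"rx":0,"ry":0,"rz":0,"hand":0.03},{"dx":0,"dy":0,"dz":0.01,"rx":0,"ry":0,"rz":0,"hand":0.03},{"dx":0,"dy":0,"dz":0.01,"rx":0,"ry":0,"rz":0,"hand":0.03},{"dx":0,"dy":0,"dz":0.005,"rx":0,"ry":0,"rz":0,"hand":0.03},{"dx":0,"dy":0,"dz":0,"rx":0,"ry":0,"rz":0,"hand":0.03}]'
python3 -m pendant '[{"dx":0,"dy":0,"dz":0.005,"rx":0,"ry":0,"rz":0,"hand":0.03},{"dx":0,"dy":0,"dz":0.005,"rx":0,"ry":0,"rz":0,"hand":0.03},{"dx":0,"dy":0,"dz":0,"rx":0,"ry":0,"rz":0,"hand":0.03}]'
```

```text
clock: 6.62
position: [0.6048, 0.055, 0.0789]
ee_rot: [-0.002, -0.033, 0.999, 0.0]
contact_force: [-1.2, 0.6, -4.0]
width: 0.0559
gripper_force: 65.8
clock: 6.87
position: [0.6057, 0.0547, 0.0703]
ee_rot: [-0.001, -0.033, 0.999, -0.0]
contact_force: [-0.4, -0.5, -4.6]
width: 0.0557
gripper_force: 65.8
```

```bash
python3 -m pendant '[{"dx":0,"dy":0,"dz":0.006,"rx":0,"ry":0,"rz":0,"hand":0.03},{"dx":0,"dy":0,"dz":0.006,"rx":0,"ry":0,"rz":0,"hand":0.03},{"dx":0,"dy":0,"dz":0,"rx":0,"ry":0,"rz":0,"hand":0.03}]'
python3 -m pendant '[{"dx":0,"dy":0,"dz":0.003,"rx":0,"ry":0,"rz":0,"hand":0.03},{"dx":0,"dy":0,"dz":0.003,"rx":0,"ry":0,"rz":0,"hand":0.03},{"dx":0,"dy":0,"dz":0,"rx":0,"ry":0,"rz":0,"hand":0.03}]'
```

```text
clock: 7.12
position: [0.6056, 0.0547, 0.0579]
ee_rot: [-0.001, -0.033, 0.999, -0.0]
contact_force: [-2.6, -1.7, -5.4]
width: 0.0556
gripper_force: 65.7
clock: 7.37
position: [0.6059, 0.0546, 0.0527]
ee_rot: [-0.001, -0.033, 0.999, -0.0]
contact_force: [-3.2, -3.7, -3.4]
width: 0.0559
gripper_force: 65.9
```

```bash
python3 -m pendant '[{"dx":0,"dy":0,"dz":0.001,"rx":0,"ry":0,"rz":0,"hand":0.03},{"dx":0,"dy":0,"dz":0,"rx":0,"ry":0,"rz":0,"hand":0.08},{"dx":0,"dy":0,"dz":0,"rx":0,"ry":0,"rz":0,"hand":0.08},{"dx":0,"dy":0,"dz":0,"rx":0,"ry":0,"rz":0,"hand":0.08},{"dx":0,"dy":0,"dz":0,"rx":0,"ry":0,"rz":0,"hand":0.08},{"dx":0,"dy":0,"dz":-0.02,"rx":0,"ry":0,"rz":0,"hand":0.08},{"dx":0,"dy":0,"dz":-0.04,"rx":0,"ry":0,"rz":0,"hand":0.085},{"dx":0,"dy":0,"dz":-0.04,"rx":0,"ry":0,"rz":0,"hand":0.085},{"dx":0,"dy":0,"dz":-0.04,"rx":0,"ry":0,"rz":0,"hand":0.085},{"dx":0,"dy":0,"dz":-0.03,"rx":0,"ry":0,"rz":0,"hand":0.085},{"dx":0,"dy":0,"dz":0,"rx":0,"ry":0,"rz":0,"hand":0.085}]'
python3 - <<'E'
from meas import *
import pickle
s,im,c=snap("w6"); pickle.dump((s,im),open("w6.pkl","wb")); togo(s,[.530,.333,.2])
E
```

```text
clock: 8.28
position: [0.6111, 0.0553, 0.2308]
ee_rot: [0.008, -0.033, 0.999, -0.0]
contact_force: [0.1, 1.0, 1.1]
width: 0.0852
gripper_force: 0.0
pos [0.6111 0.0553 0.2308] tool x yaw -176.16 tool z [ 1.660e-02  2.000e-04 -9.999e-01]
shift tool mm [ 62.9 282.5  29.5]
```

View pics/w6.png

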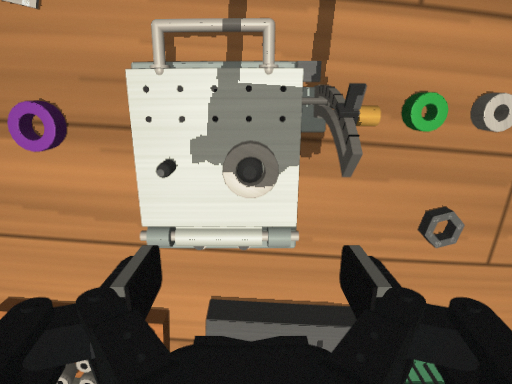

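The big collar sits flat on its pin at (250,170). The green ring is at (426,111) and the grey small ring at (495,112). I go to the small collar and turn the tool back.

```bash
python3 -m pendant '[{"dx":0.009,"dy":0.04,"dz":0,"rx":0,"ry":0,"rz":0,"hand":0.085},{"dx":0.009,"dy":0.04,"dz":0,"rx":0,"ry":0,"rz":0,"hand":0.085},{"dx":0.009,"dy":0.04,"dz":0,"rx":0,"ry":0,"rz":0,"hand":0.085},{"dx":0.009,"dy":0.04,"dz":0,"rx":0,"ry":0,"rz":0,"hand":0.085},{"dx":0.009,"dy":0.04,"dz":0,"rx":0,"ry":0,"rz":0,"hand":0.085},{"dx":0.009,"dy":0.04,"dz":0,"rx":0,"ry":0,"rz":0,"hand":0.085},{"dx":0.007,"dy":0.03,"dz":0,"rx":0,"ry":0,"rz":6.9,"hand":0.085},{"dx":0,"dy":0,"dz":0,"rx":0,"ry":0,"rz":6.9,"hand":0.085},{"dx":0,"dy":0,"dz":0,"rx":0,"ry":0,"rz":6.9,"hand":0.085},{"dx":0,"dy":0,"dz":0,"rx":0,"ry":0,"rz":6.9,"hand":0.085},{"dx":0,"dy":0,"dz":0,"rx":0,"ry":0,"rz":6.9,"hand":0.085},{"dx":0,"dy":0,"dz":0,"rx":0,"ry":0,"rz":6.9,"hand":0.085}]'
python3 -m pendant '[{"dx":0,"dy":0,"dz":0,"rx":0,"ry":0,"rz":6.9,"hand":0.085},{"dx":0,"dy":0,"dz":0,"rx":0,"ry":0,"rz":6.9,"hand":0.085},{"dx":0,"dy":0,"dz":0,"rx":0,"ry":0,"rz":6.9,"hand":0.085},{"dx":0,"dy":0,"dz":0,"rx":0,"ry":0,"rz":6.9,"hand":0.085},{"dx":0,"dy":0,"dz":0,"rx":0,"ry":0,"rz":6.9,"hand":0.085},{"dx":0,"dy":0,"dz":0,"rx":0,"ry":0,"rz":6.9,"hand":0.085},{"dx":0,"dy":0,"dz":0,"rx":0,"ry":0,"rz":6.9,"hand":0.085},{"dx":0,"dy":0,"dz":0,"rx":0,"ry":0,"rz":0,"hand":0.085},{"dx":0,"dy":0,"dz":0,"rx":0,"ry":0,"rz":0,"hand":0.085}]'
python3 - <<'E'
from meas import *
s,im,c=snap("w7"); ring(s,im,c,(.53,.333),.022); togo(s,[.53,.333,.15])
E
```

```text
clock: 9.33
position: [0.527, 0.3206, 0.2206]
ee_rot: [-0.001, 0.325, 0.946, -0.001]
contact_force: [0.4, 0.5, 0.2]
width: 0.0847
gripper_force: 0.0
clock: 10.08
position: [0.5272, 0.3203, 0.2211]
ee_rot: [-0.0, 0.68, 0.733, -0.001]
contact_force: [0.2, 1.1, -0.4]
width: 0.085
gripper_force: 0.0
blob [252.6 156.7] [ 234  137   39   40 1077] pred [253.7 159. ]
outer ell 252.6 156.7 [37.7 39.3] world@.024 [0.5285 0.3362 0.024 ] minc 528.8 335.9 22.6
hole ell 252.7 155.9 [13.  15.6] world@.024 [0.5285 0.337  0.024 ] minc 528.7 336.9 9.1
pos [0.5272 0.3203 0.2211] tool x yaw 94.3 tool z [-1.6e-03 -6.0e-04 -1.0e+00]
shift tool mm [12.5  3.9 71.1]
```

```bash
python3 -m pendant '[{"dx":0.008,"dy":0.0013,"dz":0,"rx":0,"ry":0,"rz":0,"hand":0.085},{"dx":0.0075,"dy":0.0013,"dz":0.03,"rx":0,"ry":0,"rz":0,"hand":0.085},{"dx":0,"dy":0,"dz":0.035,"rx":0,"ry":0,"rz":0,"hand":0.085},{"dx":0,"dy":0,"dz":0.035,"rx":0,"ry":0,"rz":0,"hand":0.085},{"dx":0,"dy":0,"dz":0.035,"rx":0,"ry":0,"rz":0,"hand":0.085},{"dx":0,"dy":0,"dz":0.035,"rx":0,"ry":0,"rz":0,"hand":0.085},{"dx":0,"dy":0,"dz":0.025,"rx":0,"ry":0,"rz":0,"hand":0.085},{"dx":0,"dy":0,"dz":0.014,"rx":0,"ry":0,"rz":0,"hand":0.085},{"dx":0,"dy":0,"dz":0,"rx":0,"ry":0,"rz":0,"hand":0.085},{"dx":0,"dy":0,"dz":0,"rx":0,"ry":0,"rz":0,"hand":0.085}]'
python3 - <<'E'
from meas import *
s,im,c=snap("w8"); ring(s,im,c,(.5286,.336),.022); togo(s,[.5286,.336,.012])
Rm=q(s["ee_rot"]).as_matrix(); P=s["position"]+0
for dx in(-.002,0,.002):
    C=P+dx*Rm[:,0]; Q=np.array([[C[0],C[1]+e,z] for e,z in((.022,0),(-.022,.024))]); print(dx,proj(c,Q).round(1))
E
```

```text
clock: 10.97
position: [0.5288, 0.3363, 0.0125]
ee_rot: [-0.0, 0.681, 0.732, -0.001]
contact_force: [0.9, 0.5, -0.2]
width: 0.0851
gripper_force: 0.0
blob [249.4 253.6] [ 205  205   90   96 6479] pred [248.9 256. ]
outer ell 249.4 253.5 [88.5 95.1] world@.024 [0.5286 0.3395 0.024 ] minc 528.5 338.6 25.1
hole ell 249.7 250.7 [13.5 27.2] world@.024 [0.5287 0.3409 0.024 ] minc 528.6 341.0 6.9
pos [0.5288 0.3363 0.0125] tool x yaw 94.18 tool z [-1.5e-03 -5.0e-04 -1.0e+00]
shift tool mm [-0.3 -0.2  0.5]
-0.002 [[252.6 204.3]
 [246.1 302.2]]
0 [[252.6 200.7]
 [246.1 298.8]]
0.002 [[252.6 197.1]
 [246.1 295.3]]
```

```bash
python3 -m pendant '[{"dx":0,"dy":0,"dz":0,"rx":0,"ry":0,"rz":0,"hand":0.02},{"dx":0,"dy":0,"dz":0,"rx":0,"ry":0,"rz":0,"hand":0.02},{"dx":0,"dy":0,"dz":0,"rx":0,"ry":0,"rz":0,"hand":0.02},{"dx":0,"dy":0,"dz":0,"rx":0,"ry":0,"rz":0,"hand":0.02},{"dx":0,"dy":0,"dz":0,"rx":0,"ry":0,"rz":0,"hand":0.02},{"dx":0,"dy":0,"dz":0,"rx":0,"ry":0,"rz":0,"hand":0.02},{"dx":0,"dy":0,"dz":0,"rx":0,"ry":0,"rz":0,"hand":0.02}]' 60
python3 -c "
from meas import *
s=manip.get_state();togo(s,[.613,.03,.23])"
```

```text
clock: 11.6
position: [0.5296, 0.3363, 0.015]
ee_rot: [0.0, 0.681, 0.732, 0.001]
contact_force: [-1.4, 0.0, 5.2]
width: 0.0406
gripper_force: 60.4
pos [0.5296 0.3363 0.015 ] tool x yaw 94.12 tool z [ 0.0018  0.0011 -1.    ]
shift tool mm [-311.3   61.6 -215.2]
```

```bash
python3 -m pendant '[{"dx":0,"dy":0,"dz":-0.02,"rx":0,"ry":0,"rz":0,"hand":0.02},{"dx":0,"dy":0,"dz":-0.038,"rx":0,"ry":0,"rz":0,"hand":0.02},{"dx":0,"dy":0,"dz":-0.038,"rx":0,"ry":0,"rz":0,"hand":0.02},{"dx":0,"dy":0,"dz":-0.038,"rx":0,"ry":0,"rz":0,"hand":0.02},{"dx":0,"dy":0,"dz":-0.038,"rx":0,"ry":0,"rz":0,"hand":0.02},{"dx":0,"dy":0,"dz":-0.038,"rx":0,"ry":0,"rz":0,"hand":0.02},{"dx":0,"dy":0,"dz":-0.025,"rx":0,"ry":0,"rz":0,"hand":0.02},{"dx":0,"dy":0,"dz":0,"rx":0,"ry":0,"rz":0,"hand":0.02}]'
python3 -m pendant '[{"dx":-0.036,"dy":0.004,"dz":0,"rx":0,"ry":0,"rz":0,"hand":0.02},{"dx":-0.036,"dy":0.004,"dz":0,"rx":0,"ry":0,"rz":0,"hand":0.02},{"dx":-0.036,"dy":0.004,"dz":0,"rx":0,"ry":0,"rz":0,"hand":0.02},{"dx":-0.036,"dy":0.004,"dz":0,"rx":0,"ry":0,"rz":0,"hand":0.02},{"dx":-0.036,"dy":0.004,"dz":0,"rx":0,"ry":0,"rz":0,"hand":0.02},{"dx":-0.036,"dy":0.004,"dz":0,"rx":0,"ry":0,"rz":0,"hand":0.02},{"dx":-0.036,"dy":0.004,"dz":0,"rx":0,"ry":0,"rz":0,"hand":0.02},{"dx":-0.036,"dy":0.004,"dz":0,"rx":0,"ry":0,"rz":0,"hand":0.02},{"dx":-0.036,"dy":0.004,"dz":0,"rx":0,"ry":0,"rz":0,"hand":0.02},{"dx":-0.036,"dy":0.004,"dz":0,"rx":0,"ry":0,"rz":0,"hand":0.02},{"dx":-0.036,"dy":0.004,"dz":0,"rx":0,"ry":0,"rz":0,"hand":0.02},{"dx":-0.034,"dy":0.004,"dz":0,"rx":0,"ry":0,"rz":0,"hand":0.02}]'
python3 -m pendant '[{"dx":0,"dy":0,"dz":0,"rx":0,"ry":0,"rz":0,"hand":0.02},{"dx":0,"dy":0,"dz":0,"rx":0,"ry":0,"rz":0,"hand":0.02}]'
python3 - <<'E'
from meas import *
import pickle
s,im,c=snap("w9"); pickle.dump((s,im),open("w9.pkl","wb")); togo(s,[.6120,-.0337,.13]);print(s["contact_force"])
print(proj(c,[[.612,-.0337,.044],[.612,-.0337,.078]]))
E
```

```text
clock: 12.27
position: [0.5318, 0.3373, 0.2555]
ee_rot: [0.002, 0.681, 0.732, 0.006]
contact_force: [1.1, 0.5, -1.9]
width: 0.0404
gripper_force: 62.0
clock: 13.27
position: [0.6069, -0.0914, 0.2464]
ee_rot: [-0.001, 0.681, 0.732, -0.001]
contact_force: [0.0, 0.7, -3.3]
width: 0.0403
gripper_force: 61.9
clock: 13.43
position: [0.6071, -0.0913, 0.2461]
ee_rot: [-0.002, 0.683, 0.731, -0.001]
contact_force: [0.1, 0.9, -2.7]
width: 0.0403
gripper_force: 61.9
pos [ 0.6071 -0.0913  0.2461] tool x yaw 93.92 tool z [-0.0034  0.001  -1.    ]
shift tool mm [ 57.    9.2 116.2]
[ 0.05862679  0.90773707 -2.72342547]
[[258.77864084 118.79172259]
 [259.54443976 120.1469755 ]]
```

View pics/w9.png

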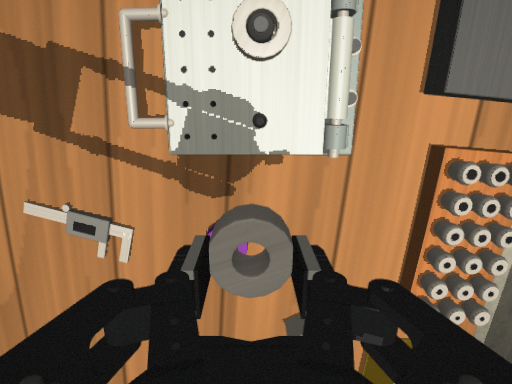

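The small collar is held level at (250,251). The small pin at (260,120) is almost directly under the camera, and the big collar is seated at (262,26).

```bash
python3 - <<'E'
from fix import *
s,im=pickle.load(open("w9.pkl","rb")); c=cam(im,s); f=im["frame"].max(2); Rm=q(s["ee_rot"]).as_matrix()
n,l,st,ce=cv2.connectedComponentsWithStats((f[105:137,245:277]<90).astype(np.uint8)); i=1+np.argmax(st[1:,4]); u=ce[i]+[245,105]; print(u,st[i])
p0=[.612,-.0337]
g=lambda p: cen(c,np.vstack([np.c_[p[0]+r*np.cos(a),p[1]+r*np.sin(a),np.full(40,z)] for r,z in((.00775,.044),(.00775,.066),(.0039,.078))]))-u
r=least_squares(g,p0,x_scale=.01,diff_step=1e-3); print("pin",r.x,r.fun)
for col in(247,250,253): print(f[198:214,col],f[288:304,col])
for z0 in(.010,.015):
  for dx in(-.003,-.0015,0):
    t=np.array([[dx+.022,0,z0],[dx-.022,0,z0-.024]]); print(z0,dx,proj(c,t@Rm.T+s["position"])[:,1].round(1))
E
```

```text
[258.95808383 120.21556886] [  7   8  15  15 167]
pin [ 0.61185325 -0.03452461] [5.15463739e-07 2.78330702e-07]
[184 185 184 186 185 187 129  76  80  77  77  78  78  77  77  77] [117 116 116 116 118 116 117 115 112 131 185 188 188 186 188 187]
[185 185 184 186 185 148  97  77  78  78  78  80  79  78  77  79] [117 117 117 116 116 115 117 113 113 124 173 188 189 188 188 187]
[187 187 188 188 187 155 101  78  78  77  76  78  76  79  81  78] [116 115 116 118 117 117 115 112 115 146 192 190 190 192 189 190]
0.01 -0.003 [207.4 307.1]
0.01 -0.0015 [204.7 304.5]
0.01 0 [202.  301.9]
0.015 -0.003 [204.5 301. ]
0.015 -0.0015 [201.9 298.4]
0.015 0 [199.2 295.9]
```

```bash
python3 -m pendant '[{"dx":0.029,"dy":0.0044,"dz":0,"rx":0,"ry":0,"rz":0,"hand":0.02},{"dx":0.029,"dy":0.0044,"dz":0.02,"rx":0,"ry":0,"rz":0,"hand":0.02},{"dx":0,"dy":0,"dz":0.035,"rx":0,"ry":0,"rz":0,"hand":0.02},{"dx":0,"dy":0,"dz":0.035,"rx":0,"ry":0,"rz":0,"hand":0.02},{"dx":0,"dy":0,"dz":0.035,"rx":0,"ry":0,"rz":0,"hand":0.02},{"dx":0,"dy":0,"dz":0.02,"rx":0,"ry":0,"rz":0,"hand":0.02},{"dx":0,"dy":0,"dz":0,"rx":0,"ry":0,"rz":0,"hand":0.02},{"dx":0,"dy":0,"dz":0,"rx":0,"ry":0,"rz":0,"hand":0.02}]'
python3 -c "
from meas import *
s,im,c=snap('w10');togo(s,[.612,-.0329,.06])
f=im['frame'].max(2)
for r in range(192,212,2): print(r,f[r,226:286:3])"
```

```text
clock: 14.15
position: [0.6111, -0.0294, 0.1021]
ee_rot: [-0.002, 0.681, 0.733, -0.001]
contact_force: [-0.0, -0.1, -2.2]
width: 0.0403
gripper_force: 61.9
pos [ 0.6111 -0.0294  0.1021] tool x yaw 94.22 tool z [-3.5e-03  9.0e-04 -1.0e+00]
shift tool mm [-3.6  0.7 42.1]
192 [128 126 128 122 122 128 131 129 129 126 123 125 127 126 130 125 127 123
 128 126]
194 [126 124 126 121 123 129 126 128 129 125 123 125 127 126 128 127 128 121
 128 123]
196 [127 126 128 121 123 130 129 128 128 127 124 125 127 126 129 128 130 124
 128 124]
198 [126 125 128 122 123 130 131 127 130 125 124 126 129 127 128 128 126 123
 125 125]
200 [127 126 127 119 124 129 129 129 129 125 124 125 127 126 129 128 127 122
 126 126]
202 [126 125 127 119 126 128 128 125 130 125 123 127 126 126 128 126 128 124
 127 125]
204 [127 125 127 119 125 126 113 104  80  83  99 118 127 127 130 124 127 124
 125 125]
206 [128 123 124 105  82  77  76  75  74  72  72  74  89 102 128 127 127 123
 126 123]
208 [126 125 107  74  76  73  73  75  76  76  75  76  75  73  74 125 128 124
 126 124]
210 [125  93  78  72  75  77  77  78  73  75  75  75  77  72  74  78 127 127
 125 124]
```

```bash
python3 -m pendant '[{"dx":-0.0036,"dy":0.0007,"dz":0,"rx":0,"ry":0,"rz":0,"hand":0.02},{"dx":0,"dy":0,"dz":0,"rx":0,"ry":0,"rz":0,"hand":0.02},{"dx":0,"dy":0,"dz":0.007,"rx":0,"ry":0,"rz":0,"hand":0.02},{"dx":0,"dy":0,"dz":0.006,"rx":0,"ry":0,"rz":0,"hand":0.02},{"dx":0,"dy":0,"dz":0,"rx":0,"ry":0,"rz":0,"hand":0.02}]'
python3 -m pendant '[{"dx":0,"dy":0,"dz":0.005,"rx":0,"ry":0,"rz":0,"hand":0.02},{"dx":0,"dy":0,"dz":0.004,"rx":0,"ry":0,"rz":0,"hand":0.02},{"dx":0,"dy":0,"dz":0,"rx":0,"ry":0,"rz":0,"hand":0.02}]'
```

```text
clock: 14.62
position: [0.6125, -0.0345, 0.0892]
ee_rot: [-0.001, 0.681, 0.732, -0.001]
contact_force: [-1.1, 0.1, -3.0]
width: 0.0406
gripper_force: 61.9
clock: 14.87
position: [0.6126, -0.0344, 0.0802]
ee_rot: [-0.001, 0.681, 0.732, -0.001]
contact_force: [-0.2, 0.4, -3.5]
width: 0.0408
gripper_force: 61.9
```

```bash
python3 -m pendant '[{"dx":0.0008,"dy":-0.0003,"dz":0.004,"rx":0,"ry":0,"rz":0,"hand":0.02},{"dx":0,"dy":0,"dz":0.004,"rx":0,"ry":0,"rz":0,"hand":0.02},{"dx":0,"dy":0,"dz":0,"rx":0,"ry":0,"rz":0,"hand":0.02}]'
python3 -m pendant '[{"dx":0,"dy":0,"dz":0.004,"rx":0,"ry":0,"rz":0,"hand":0.02},{"dx":0,"dy":0,"dz":0.004,"rx":0,"ry":0,"rz":0,"hand":0.02},{"dx":0,"dy":0,"dz":0,"rx":0,"ry":0,"rz":0,"hand":0.02}]'
```

```text
clock: 15.12
position: [0.6126, -0.0337, 0.0723]
ee_rot: [-0.001, 0.681, 0.732, -0.0]
contact_force: [-0.1, -0.0, -2.6]
width: 0.0402
gripper_force: 61.9
clock: 15.37
position: [0.6127, -0.0338, 0.0643]
ee_rot: [-0.0, 0.681, 0.732, -0.0]
contact_force: [-0.6, 0.4, -2.8]
width: 0.0405
gripper_force: 61.9
```

Bottom is now at about 48 mm, with no side force. I lower the rest, release, rise and look.

```bash
python3 -m pendant '[{"dx":0,"dy":0,"dz":0.0025,"rx":0,"ry":0,"rz":0,"hand":0.02},{"dx":0,"dy":0,"dz":0.001,"rx":0,"ry":0,"rz":0,"hand":0.02},{"dx":0,"dy":0,"dz":0,"rx":0,"ry":0,"rz":0,"hand":0.02}]'
python3 -m pendant '[{"dx":0,"dy":0,"dz":0,"rx":0,"ry":0,"rz":0,"hand":0.065},{"dx":0,"dy":0,"dz":0,"rx":0,"ry":0,"rz":0,"hand":0.065},{"dx":0,"dy":0,"dz":0,"rx":0,"ry":0,"rz":0,"hand":0.065},{"dx":0,"dy":0,"dz":0,"rx":0,"ry":0,"rz":0,"hand":0.065},{"dx":0,"dy":0,"dz":-0.02,"rx":0,"ry":0,"rz":0,"hand":0.065},{"dx":0,"dy":0,"dz":-0.04,"rx":0,"ry":0,"rz":0,"hand":0.05},{"dx":-0.01,"dy":-0.03,"dz":-0.02,"rx":0,"ry":0,"rz":0,"hand":0.036},{"dx":-0.01,"dy":-0.037,"dz":-0.01,"rx":0,"ry":0,"rz":0,"hand":0.036},{"dx":-0.01,"dy":-0.037,"dz":0,"rx":0,"ry":0,"rz":0,"hand":0.036},{"dx":-0.01,"dy":-0.02,"dz":0,"rx":0,"ry":0,"rz":0,"hand":0.036},{"dx":0,"dy":0,"dz":0,"rx":0,"ry":0,"rz":0,"hand":0.036},{"dx":0,"dy":0,"dz":0,"rx":0,"ry":0,"rz":0,"hand":0.036}]'
python3 - <<'E'
from meas import *
import pickle
s,im,c=snap("w11"); pickle.dump((s,im),open("w11.pkl","wb"))
togo(s,[.468,.008,.1]);print(s["contact_force"],s["width"]); print(proj(c,[[.468,.008,.04]]))
E
```

```text
clock: 15.62
position: [0.613, -0.0338, 0.0615]
ee_rot: [-0.0, 0.681, 0.732, -0.0]
contact_force: [-0.5, 0.3, -3.4]
width: 0.0406
gripper_force: 61.9
clock: 16.62
position: [0.492, -0.0831, 0.1526]
ee_rot: [0.001, 0.682, 0.731, 0.001]
contact_force: [0.5, 0.0, 0.8]
width: 0.036
gripper_force: 0.0
pos [ 0.492  -0.0831  0.1526] tool x yaw 94.02 tool z [ 2.1e-03 -5.0e-04 -1.0e+00]
shift tool mm [ 92.6 -17.6  52.5]
[0.48113981 0.02577962 0.80000878] 0.03603529292304673
[[227.39915746  77.03031035]]
```

View pics/w11.png

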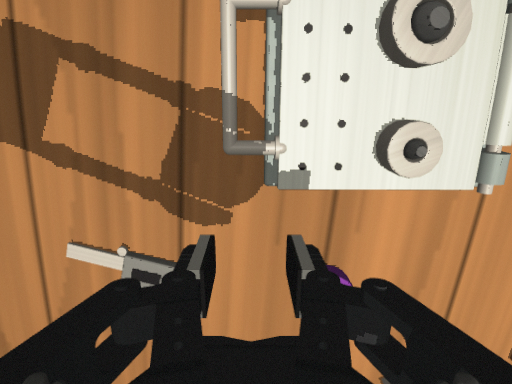

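Both collars sit level on their pins: the big one at (430,20), the small one at (412,149). The bar handle runs (229,3)–(229,149), with its middle near (228,77).

```bash
python3 - <<'E'
from fix import *
from meas import togo
s,im=pickle.load(open("w11.pkl","rb")); c=cam(im,s); f=im["frame"].astype(int)
for r in(20,50,77,95,120): 
    d=f[r,205:250]; sat=(d.max(1)-d.min(1)); k=np.where(sat<25)[0]+205; print(r,k.min(),k.max(),ray(c,[((k.min()+k.max())/2,r)],.04)[0].round(4))
print(f[77,212:245].tolist())
for r in(1,5,146,150,154): print(r,[int(f[r,x].max()) for x in range(222,262,4)])
E
```

```text
20 221 235 [0.4663 0.0491 0.04  ]
50 221 235 [0.4674 0.0278 0.04  ]
77 222 235 [0.4689 0.0081 0.04  ]
95 222 236 [ 0.47   -0.0055  0.04  ]
120 223 236 [ 0.4714 -0.025   0.04  ]
[[191, 129, 78], [192, 129, 78], [191, 130, 78], [192, 131, 78], [193, 132, 79], [191, 131, 78], [193, 133, 79], [193, 132, 79], [192, 132, 78], [116, 91, 69], [145, 138, 124], [169, 161, 145], [184, 175, 160], [193, 185, 168], [204, 193, 176], [220, 212, 193], [240, 234, 221], [238, 232, 220], [227, 221, 202], [208, 198, 181], [198, 187, 172], [188, 179, 162], [173, 166, 150], [152, 144, 131], [135, 114, 93], [194, 133, 79], [190, 130, 77], [189, 128, 76], [192, 131, 79], [190, 129, 76], [188, 129, 75], [186, 126, 75], [183, 125, 74]]
1 [171, 202, 202, 188, 189, 188, 189, 189, 190, 192]
5 [168, 213, 205, 152, 144, 143, 144, 144, 145, 146]
146 [102, 113, 121, 130, 129, 129, 129, 130, 128, 129]
150 [104, 105, 113, 111, 112, 111, 111, 110, 112, 111]
154 [102, 97, 89, 89, 87, 84, 86, 85, 84, 84]
```

```bash
python3 -m pendant '[{"dx":0.031,"dy":-0.0056,"dz":0.01,"rx":0,"ry":0,"rz":0,"hand":0.036},{"dx":0.031,"dy":-0.0056,"dz":0.01,"rx":0,"ry":0,"rz":0,"hand":0.036},{"dx":0.0305,"dy":-0.0055,"dz":0.01,"rx":0,"ry":0,"rz":0,"hand":0.036},{"dx":0,"dy":0,"dz":0.02,"rx":0,"ry":0,"rz":0,"hand":0.036},{"dx":0,"dy":0,"dz":0,"rx":0,"ry":0,"rz":0,"hand":0.036},{"dx":0,"dy":0,"dz":0,"rx":0,"ry":0,"rz":0,"hand":0.036}]'
python3 -c "
from meas import *
s=manip.get_state();togo(s,[.4689,.008,.024])"
```

```text
clock: 17.17
position: [0.4697, 0.0091, 0.1012]
ee_rot: [-0.0, 0.681, 0.733, -0.0]
contact_force: [0.6, -0.1, 0.9]
width: 0.0362
gripper_force: 0.0
pos [0.4697 0.0091 0.1012] tool x yaw 94.22 tool z [-1.1e-03 -1.0e-04 -1.0e+00]
shift tool mm [-1.  -0.8 77.2]
```

```bash
python3 -m pendant '[{"dx":-0.001,"dy":-0.0008,"dz":0.02,"rx":0,"ry":0,"rz":0,"hand":0.036},{"dx":0,"dy":0,"dz":0.02,"rx":0,"ry":0,"rz":0,"hand":0.036},{"dx":0,"dy":0,"dz":0.015,"rx":0,"ry":0,"rz":0,"hand":0.036},{"dx":0,"dy":0,"dz":0.012,"rx":0,"ry":0,"rz":0,"hand":0.036},{"dx":0,"dy":0,"dz":0.01,"rx":0,"ry":0,"rz":0,"hand":0.036},{"dx":0,"dy":0,"dz":0,"rx":0,"ry":0,"rz":0,"hand":0.036},{"dx":0,"dy":0,"dz":0,"rx":0,"ry":0,"rz":0,"hand":0.036}]'
python3 -m pendant '[{"dx":0,"dy":0,"dz":0,"rx":0,"ry":0,"rz":0,"hand":0.0},{"dx":0,"dy":0,"dz":0,"rx":0,"ry":0,"rz":0,"hand":0.0},{"dx":0,"dy":0,"dz":0,"rx":0,"ry":0,"rz":0,"hand":0.0},{"dx":0,"dy":0,"dz":0,"rx":0,"ry":0,"rz":0,"hand":0.0},{"dx":0,"dy":0,"dz":0,"rx":0,"ry":0,"rz":0,"hand":0.0}]' 70
```

```text
clock: 17.75
position: [0.4697, 0.0067, 0.0252]
ee_rot: [0.0, 0.682, 0.732, 0.0]
contact_force: [0.2, -0.0, 0.1]
width: 0.0359
gripper_force: 0.0
clock: 18.17
position: [0.4688, 0.007, 0.0259]
ee_rot: [0.001, 0.681, 0.732, 0.0]
contact_force: [-1.2, -1.9, 4.6]
width: 0.0097
gripper_force: 68.4
```

The bar is gripped. Before lifting, I triangulate the pointer from the images already taken, using the brass screw and the dark blade.

```bash
python3 - <<'E'
from fix import *
d=pickle.load(open("im0.pkl","rb"))
V={"top":(cam(d["top"]),d["top"]["frame"]),"scene":(cam(d["scene"]),d["scene"]["frame"])}
for n in("w4","w6","w9","w11"):
    s,im=pickle.load(open(n+".pkl","rb")); V[n]=(cam(im,s),im["frame"])
p=[.6105,.0184,.072]
guess=W(p,[[.0825-.15*np.cos(.45),.13,.04+.15*np.sin(.45)]])
for n,(c,f) in V.items():
    hsv=cv2.cvtColor(f,cv2.COLOR_RGB2HSV); u=proj(c,guess)[0]
    m=((hsv[...,0]>15)&(hsv[...,0]<30)&(hsv[...,1]>180)&(hsv[...,2]>90)).astype(np.uint8)
    k,l,st,ce=cv2.connectedComponentsWithStats(m); 
    if k>1:
        o=np.argsort(np.hypot(*(ce[1:]-u).T))[:2]+1; print(n,u.round(1),[(ce[i].round(1),st[i]) for i in o])
s,im=pickle.load(open("w6.pkl","rb")); f=im["frame"].max(2)
for r in range(80,182,4): print(r,''.join('%4d'%v for v in f[r,324:388:3]))
E
```

```text
top [214.4 200.9] [(array([306., 196.]), array([306, 196,   1,   1,   1], dtype=int32)), (array([309.5, 199. ]), array([309, 199,   2,   1,   2], dtype=int32))]
scene [308.5 196.4] [(array([308., 193.]), array([308, 193,   1,   1,   1], dtype=int32)), (array([267.8,  32.6]), array([265,  32,   6,   2,   8], dtype=int32))]
w4 [220.5  -4.4] [(array([390.8, 379.5]), array([375, 375,  34,   9, 246], dtype=int32))]
w9 [ 196.7 -114.1] [(array([407.4, 341.9]), array([402, 339,  10,   9,  43], dtype=int32)), (array([371., 360.]), array([371, 360,   1,   1,   1], dtype=int32))]
80   94  91 166 166 166 167 167 169 167 169 166 169 172 171 170 169 169 169 170 171 170 171
84   85 114 166 165 166 164 166 164 153  48  50  50  52  50 136 166 170 166 167 168 169 169
88   61  59  81  81 138 164 164 167  61  47  48  47  46  48 134 166 167 168 166 166 166 169
92   59  56  57  91  92 104 161 162  32  47  48  50  46  69 165 164 162 164 168 166 166 167
96   62  62  57  46  98  99  97 153  43  47  47  80  89 104 158 158 158 158 161 161 160 162
100  121  92  63  48  62  94  98  53  48  49  49  89  87 143 154
[... 1188 characters left out ...]
1 110 109 110 168 170 167 167 168 169 166 166 166
156  169 169 170 170 170  61  72  62  61  72  89  89  90 172 171 171 171 173 174 170 173 175
160  165 168 168 168 167  92  61  62  61  88  88  89 163 169 168 167 170 169 169 171 170 171
164  159 161 161 162 163 136  61  61  84  87  90 135 165 164 164 164 164 165 165 165 167 165
168  162 161 161 162 162 163  60  68  91  87  93 161 163 161 159 161 160 160 157 159 162 159
172  167 166 165 167 166 164  62  87  88  88 161 164 163 160 162 163 162 161 162 161 162 159
176  167 167 167 166 163 166 102 100  99 144 165 163 164 164 164 165 163 164 162 162 163 163
180  189 188 189 187 186 186 184 183 182 179 181 178 175 173 174 172 169 167 167 166 164 165
```

```bash
python3 - <<'E'
import cv2
f=cv2.imread("pics/w5.png"); g=f.max(2)
for r in range(86,170,4): print(r,''.join('%4d'%v for v in g[r,418:511:4]))
E
```

```text
86  173 172 173 172 172 172 171 172 173 176 174 172 173 175 172 174 174 177 176 176 173 173 177 178
90  170 170 169 169 170 170 170 171 171 170 124 135 124 131 136 145 148 150 172 170 173 174 175 174
94  169 170 167 168 167 168 167 168 167 148  31  67  68  69  71  67  66  67 135 171 172 173 171 171
98  170 168 168 170 169 169 169 168 168  29  32  87  88  90  84  85  86  87  88 168 168 167 168 169
102  166 166 165 167 168 167 167 168 147  31  58  90  92  87  85  88  85  86 100  91  92  94  80 145
106  164 163 163 162 165 166 167 165  33  32  86  88  88  85  89  86  88  72  60  57  60  62  63  92
110   90 156 158 158 159 161 160 145  28  65  88  89  88  85  88  88  85  56  61  57  60  72 167 166
114  100 112 155 157 157 159 157  31  32  88  90  89  86  90  86  87  60  57  56  57  99 164 168 166
118   99  98 113 157 157 159 134  31  68  89  90  86  87  89  89  81  53  59  54  59 162 166 165 166
122  132 100  97  96 156 159  37  31  89  90  89  85  89  87  87  54  58  59  57 156 168 168 166 138
126   64  45  49  50  68  47  31  75  87  87  89  89  87  89  65  52  52  56  63 171 169 167 1
[... 316 characters left out ...]
63  62  32  35  47  80  77  76  61  53  51  52  67 211 210 207 205 207 201 201 199 200 167  87
146   65  63  28  31  49  90  92  92  92  93  92  93  78 218 217 218 217 218 216 214 210 210 167 167
150   63  62  66  40  84  84  83  84  86  87  88  91 122 222 222 222 222 221 222 220 221 221 166 166
154  138  39  66  64  65  75 145 146 145 140  90  87 207 211 212 213 213 215 213 213 213 190 166 167
158  151  65  65  66  65  64 144 145 144 145 111  80 197 198 198 201 201 202 205 205 207 116 135 148
162   99 164  66  66  67  66  31 153 152 155 154 160 168 170 174 177 181 178 180 183 171 169 169 170
166  103 103  68  66  68  63  40 122 160 161 160 154 141 142 165 165 164 163 167 170 169 168 167 166
```

```bash
python3 - <<'E'
from fix import *
s6,im6=pickle.load(open("w6.pkl","rb")); c6=cam(im6,s6)
z=np.array([-.0037,-.0004,-1]);z/=np.linalg.norm(z);y0=np.radians(-176.39);x=np.array([np.cos(y0),np.sin(y0),0]);x-=z*(x@z);x/=np.linalg.norm(x)
A=np.c_[x,np.cross(z,x),z]; Q=R.from_matrix(A).as_quat(); s5=dict(position=np.array([.6029,.0472,.1148]),ee_rot=[Q[3],*Q[:3]]); c5=cam(im6,s5)
p=np.array([.6105,.0184,.072])
inv=lambda P:((np.asarray(P)-[p[0],p[1],0])@np.array([[np.cos(p[2]),-np.sin(p[2]),0],[np.sin(p[2]),np.cos(p[2]),0],[0,0,1]]))
# sanity: known points in both views
print("w6 bigpin foot",proj(c6,W(p,[[-.0025,.036,.068],[-.1425,.055,.04],[-.1425,-.055,.04],[-.1025,.09,.044]])).round(1))
print("w5",proj(c5,W(p,[[-.1025,.09,.044],[-.0025,-.052,.078],[-.1025,-.09,.044]])).round(1))
for n,a5,a6 in(("tip",(475,95),(357.5,83)),("tipR",(489,95),(364.5,83)),("brL",(467,148),(360.5,115)),("brR",(502,147),(379,115))):
    r=least_squares(lambda P:np.r_[proj(c5,P)[0]-a5,proj(c6,P)[0]-a6],[.5,.13,.1],x_scale=.01); l=inv(r.x); h=.0825-l[0]
    print(n,l.round(4),"r",np.hypot(h,l[2]-.04).round(4),"th",np.arctan2(l[2]-.04,h).round(4),r.fun.round(1))
for c,u in((c5,(475,95)),(c6,(357.5,83))):
  for rr in(.188,.190):
    r=least_squares(lambda q_:proj(c,W(p,[[.0825-rr*np.cos(q_[0]),q_[1],.04+rr*np.sin(q_[0])]]))[0]-u,[.45,.112]); print(rr,r.x,r.fun.round(1))
E
```

```text
w6 bigpin foot [[250.1 169.3]
 [268.8  23.8]
 [157.3  25.1]
 [303.5  66.5]]
w5 [[342.3  64.4]
 [123.4 227.9]
 [ 70.5  68.4]]
tip [-0.0804  0.1139  0.141 ] r 0.1917 th 0.5548 [ 0. -1. -0.  2.]
tipR [-0.0805  0.1186  0.1421] r 0.1923 th 0.5598 [ 0.  -1.  -0.   1.9]
brL [-0.0588  0.1216  0.1307] r 0.1679 th 0.5708 [ 0.  -0.1 -0.   0.1]
brR [-0.0595  0.135   0.1336] r 0.1701 th 0.5827 [-0.1  0.3  0.1 -0.6]
0.188 [0.52348384 0.11894373] [ 0. -0.]
0.19 [0.54313826 0.11591842] [-0. -0.]
0.188 [0.50148257 0.11729441] [0. 0.]
0.19 [0.52287587 0.11580226] [-0.  0.]
```

```bash
python3 -m pendant '[{"dx":0,"dy":-0.0003,"dz":-0.0078,"rx":2,"ry":0,"rz":0,"hand":0},{"dx":0,"dy":-0.0003,"dz":-0.0078,"rx":2,"ry":0,"rz":0,"hand":0},{"dx":0,"dy":-0.0003,"dz":-0.0078,"rx":2,"ry":0,"rz":0,"hand":0}]'
python3 - <<'E'
from meas import *
s=manip.get_state(); togo(s,[0,0,0]); print(s["moment"])
E
```

```text
clock: 18.42
position: [0.4685, 0.0069, 0.0486]
ee_rot: [-0.035, 0.68, 0.731, -0.039]
contact_force: [1.3, -1.2, -6.0]
width: 0.0094
gripper_force: 68.9
pos [0.4685 0.0069 0.0486] tool x yaw 94.12 tool z [-0.1045 -0.0086 -0.9945]
shift tool mm [  26.8 -460.1   97.4]
[-0.22051693 -0.33523841  0.01085309]
```

```bash
python3 -m pendant '[{"dx":0,"dy":-0.0003,"dz":-0.0078,"rx":2,"ry":0,"rz":0,"hand":0},{"dx":0,"dy":-0.0003,"dz":-0.0078,"rx":2,"ry":0,"rz":0,"hand":0},{"dx":0,"dy":-0.0003,"dz":-0.0078,"rx":2,"ry":0,"rz":0,"hand":0},{"dx":0,"dy":-0.0003,"dz":-0.0078,"rx":2,"ry":0,"rz":0,"hand":0},{"dx":0,"dy":-0.0003,"dz":-0.0078,"rx":2,"ry":0,"rz":0,"hand":0},{"dx":0,"dy":-0.0003,"dz":-0.0078,"rx":2,"ry":0,"rz":0,"hand":0},{"dx":0,"dy":-0.0003,"dz":-0.0078,"rx":2,"ry":0,"rz":0,"hand":0},{"dx":0,"dy":-0.0003,"dz":-0.0078,"rx":2,"ry":0,"rz":0,"hand":0},{"dx":0,"dy":-0.0003,"dz":-0.0078,"rx":2,"ry":0,"rz":0,"hand":0},{"dx":0,"dy":0,"dz":0,"rx":0,"ry":0,"rz":0,"hand":0}]'
python3 - <<'E'
from fix import *
from meas import *
s=manip.get_state(); Rm=q(s["ee_rot"]).as_matrix()
p=np.array([.6105,.0184,.072]); hinge=W(p,[[.0825,0,.04]])[0]
b=s["position"]-Rm[:,2]*.0141; v=b-hinge
print("tool pitch",np.arcsin(-Rm[:,2]@[np.cos(.072),np.sin(.072),0]),"bar",b.round(4),"r",np.linalg.norm(v-[0,0,0]).round(4),"th",np.arcsin(v[2]/.225),np.arctan2(v[2],-(v@[np.cos(.072),np.sin(.072),0])))
d={}
for n in("scene","top","wrist"): d[n]=manip.get_image(n); cv2.imwrite(f"pics/{n}9.png",d[n]["frame"][:,:,::-1])
pickle.dump((s,d),open("lift1.pkl","wb"))
cs=cam(d["scene"])
def L(r,y,t,o=0): return [.0825-r*np.cos(t)-o*np.sin(t)*-1*0,y,.04+r*np.sin(t)]
for t in(0,.42,.5,.55): print(t,proj(cs,W(p,[L(.17,.112,t),L(.18,.112,t),L(.19,.112,t)])).round(1).tolist())
g=d["scene"]["frame"]
for r in range(170,212): print(r,' '.join('%3d'%v for v in g[r,284:318].max(1)))
E
```

```text
clock: 19.25
position: [0.4817, 0.0078, 0.117]
ee_rot: [-0.143, 0.666, 0.716, -0.154]
contact_force: [-4.4, -1.5, -3.3]
width: 0.0093
gripper_force: 69.5
tool pitch 0.4239283566435068 bar [0.4875 0.0082 0.1299] r 0.2247 th 0.41081622316055927 0.41141865393205684
0 [[298.1, 200.6], [297.6, 198.0], [297.0, 195.4]]
0.42 [[301.2, 190.5], [300.8, 187.1], [300.4, 183.8]]
0.5 [[302.0, 189.5], [301.6, 186.0], [301.3, 182.6]]
0.55 [[302.5, 189.1], [302.2, 185.6], [301.9, 182.1]]
170  72  75  76  71 142 138 136 136 136 134 135 137 138 135 135 137 135 136 136 132 133 134 134 132 137 134 136 136 132 133 134 133 136 132
171  72  72  73  72 136 130 131 128 129 128 127 127 128 128 129 129 127 126 127 129 127 129 127 125 127 126 126 130 128 129 127 130 128 128
172  73  75  66  69 132 128 126 127 125 127 126 126 126 126 126 125 127 127 125 129 127 126 125 128 126 127 128 126 126 127 124 126 127 123
173  80  79  79  71 138 135 134 135 133 132 136 134 133 135 132 136 134 137 135 136 135 134 136 137 137 137 136 136 133 138 129 128 128 128
174  82  81  80 116 149 145 147 144 147 148 145 148 143 147 145 1
[... 4554 characters left out ...]

207 113 112 111 114 116 114 107 180 198 194 195 206  69  55  68  65  79  79 140 144 142 140 143 139 142 142 142 142 141 146 140 142 143 144
208 114 111 114 112 112 114 110 106 201 195 196 205  91  56  67  64  83  81 148 145 141 142 142 141 140 143 142 138 139 140 142 143 140 142
209 116 113 113 114 112 115 112 106 203 198 196 201 126  66  56  71  85  83 129 141 139 141 141 141 140 139 141 138 144 141 140 140 141 142
210 116 113 113 112 112 112 115 110 182 200 198 202 139  59  62  86  86  85  76 142 137 139 141 137 138 138 137 136 138 138 137 139 137 136
211 116 117 115 116 114 116 113 113 106 202 199 202 154  90  55 109  91  86  68 124 120 123 120 121 137 132 134 134 133 133 133 134 135 135
```

The scene and top cameras resolve the angle poorly. I pivot the gripper about the round bar, still gripping it, so the wrist camera looks along the plate and sees both blades.

```bash
python3 -m pendant '[{"dx":0,"dy":0.0012,"dz":0,"rx":-5,"ry":0,"rz":0,"hand":0},{"dx":0,"dy":0.0012,"dz":0,"rx":-5,"ry":0,"rz":0,"hand":0},{"dx":0,"dy":0.0012,"dz":0,"rx":-5,"ry":0,"rz":0,"hand":0},{"dx":0,"dy":0.0012,"dz":0,"rx":-5,"ry":0,"rz":0,"hand":0},{"dx":0,"dy":0,"dz":0,"rx":0,"ry":0,"rz":0,"hand":0}]'
cat > th.py <<'E'
from fix import *
from meas import *
p=np.array([.6115,.0180,.072])
def flap(s):
    Rm=q(s["ee_rot"]).as_matrix(); ex=np.array([np.cos(p[2]),np.sin(p[2]),0]); hinge=W(p,[[.0825,0,.04]])[0]
    b=s["position"]-Rm[:,2]*.0141; v=b-hinge
    print("pitch",np.arcsin(-Rm[:,2]@ex).round(3),"bar",b.round(4),"r",np.hypot(v@ex,v[2]).round(4),"th",np.arcsin(v[2]/.225).round(4),"F",s["contact_force"].round(1),s["width"])
def blade(c,t): return proj(c,W(p,[[.0825-r*np.cos(t),.112,.04+r*np.sin(t)] for r in(.17,.18,.19)])).round(1).tolist()
E
python3 - <<'E'
from th import *
s,im,c=snap("w12"); flap(s)
for t in(.41,.5,.54): print(t,blade(c,t))
E
```

```text
clock: 19.82
position: [0.4858, 0.0082, 0.1158]
ee_rot: [-0.021, 0.681, 0.732, -0.024]
contact_force: [-1.3, -3.3, -3.5]
width: 0.0091
gripper_force: 69.6
pitch 0.063 bar [0.4867 0.0083 0.1299] r 0.2263 th 0.4109 F [-1.3 -3.3 -3.5] 0.009095125310581069
0.41 [[371.2, 7.3], [352.4, 4.4], [332.4, 1.4]]
0.5 [[399.2, -3.0], [380.9, -7.4], [361.1, -12.1]]
0.54 [[414.4, -8.0], [396.8, -13.3], [377.5, -18.9]]
```

```bash
python3 -m pendant '[{"dx":0,"dy":0.0012,"dz":0,"rx":-5,"ry":0,"rz":0,"hand":0},{"dx":0,"dy":0.0012,"dz":0,"rx":-5,"ry":0,"rz":0,"hand":0},{"dx":0,"dy":0.0012,"dz":0,"rx":-5,"ry":0,"rz":0,"hand":0},{"dx":0,"dy":0.0012,"dz":0,"rx":-5,"ry":0,"rz":0,"hand":0},{"dx":0,"dy":0.0012,"dz":0,"rx":-5,"ry":0,"rz":0,"hand":0},{"dx":0,"dy":0.0012,"dz":0,"rx":-5,"ry":0,"rz":0,"hand":0},{"dx":0,"dy":0,"dz":0,"rx":0,"ry":0,"rz":0,"hand":0}]'
python3 - <<'E'
from th import *
s,im,c=snap("w13"); flap(s)
for t in(.41,.5,.54): print(t,blade(c,t))
f=im["frame"]
for r in range(0,64,3): print('%3d'%r,''.join('%4d'%v for v in f[r,330:480:5].max(1)))
print("brass"); 
for r in range(0,40,6): print(r,[tuple(int(x) for x in f[r,cc]) for cc in range(380,480,12)])
E
```

```text
clock: 20.45
position: [0.4878, 0.009, 0.1128]
ee_rot: [0.151, 0.665, 0.713, 0.162]
contact_force: [-12.0, -13.5, -1.9]
width: 0.0086
gripper_force: 74.2
pitch -0.447 bar [0.4817 0.0086 0.1255] r 0.2292 th 0.39 F [-12.  -13.5  -1.9] 0.008577139448415127
0.41 [[335.1, 21.3], [325.7, 17.0], [315.2, 12.3]]
0.5 [[365.4, 16.6], [359.0, 11.3], [351.8, 5.5]]
0.54 [[380.3, 14.5], [375.6, 8.9], [370.2, 2.6]]
  0  179 143 108 101 195 204 201 195  85  81  95  97  81  65  97 190 202 189 200 127 197 197 185 190  38 190 186 181 194 194
  3  165  47  57  65  61 194 202 195  81  82  97  94  83  62  91 188 198 189 187 173 182 182 180 183  66 181 184 182 192 195
  6   40  52  60  62  61 187 203 193  82  82  97  95  81  60 156 167 172 185 182 183 183 182 183 183 118 184 183 181 192 195
  9   44  58  67  62  58 193 203 200  54  46  98  95  83  60 167 168 176 184 183 183 183 181 183 183 142 181 184 182 192 195
 12   43  65  62  60  73 138 115 122  37  40  95  94  83  66 166 170 178 184 185 183 183 185 184 184 164 184 184 182 194 194
 15   71 118 120 117 117 117 115 102  53  36  44  86  82  97 167 167 182
[... 2356 characters left out ...]
2 [(95, 93, 91), (77, 77, 73), (168, 160, 147), (183, 175, 161), (184, 176, 161), (184, 177, 160), (182, 174, 159), (184, 175, 162), (195, 186, 172)]
18 [(35, 35, 33), (83, 84, 80), (168, 161, 146), (185, 176, 162), (185, 176, 160), (179, 171, 156), (103, 99, 91), (73, 69, 63), (73, 68, 63)]
24 [(83, 82, 78), (84, 83, 76), (73, 71, 64), (71, 68, 63), (70, 64, 60), (103, 98, 90), (73, 70, 66), (72, 69, 62), (73, 70, 65)]
30 [(74, 74, 70), (57, 54, 52), (117, 112, 102), (113, 108, 99), (72, 71, 64), (74, 71, 65), (73, 69, 63), (69, 67, 59), (48, 48, 47)]
36 [(82, 76, 69), (141, 104, 73), (207, 141, 84), (207, 141, 82), (203, 139, 83), (199, 136, 80), (207, 142, 84), (89, 64, 43), (48, 50, 46)]
```

```bash
python3 -m pendant '[{"dx":0,"dy":-0.0012,"dz":0,"rx":5,"ry":0,"rz":0,"hand":0},{"dx":0,"dy":-0.0012,"dz":0,"rx":5,"ry":0,"rz":0,"hand":0},{"dx":0,"dy":0,"dz":0,"rx":0,"ry":0,"rz":0,"hand":0}]'
python3 -c "
from th import *
flap(manip.get_state())"
python3 -m pendant '[{"dx":0,"dy":0.0036,"dz":-0.0042,"rx":0,"ry":0,"rz":0,"hand":0},{"dx":0,"dy":0.0036,"dz":-0.0042,"rx":0,"ry":0,"rz":0,"hand":0},{"dx":0,"dy":0.0038,"dz":-0.0042,"rx":0,"ry":0,"rz":0,"hand":0},{"dx":0,"dy":0.0038,"dz":-0.0042,"rx":0,"ry":0,"rz":0,"hand":0},{"dx":0,"dy":0,"dz":0,"rx":0,"ry":0,"rz":0,"hand":0}]'
python3 - <<'E'
from th import *
s,im,c=snap("w14"); flap(s)
for t in(.41,.5,.54): print(t,blade(c,t))
f=im["frame"]
for r in range(0,48,3): print('%3d'%r,''.join('%4d'%v for v in f[r,300:448:4].max(1)))
E
```

```text
clock: 20.75
position: [0.487, 0.0093, 0.1135]
ee_rot: [0.088, 0.674, 0.727, 0.096]
contact_force: [-11.3, -7.4, -1.8]
width: 0.0086
gripper_force: 75.7
pitch -0.261 bar [0.4834 0.009  0.1271] r 0.2282 th 0.3976 F [-11.3  -7.4  -1.8] 0.008625245474619184
clock: 21.17
position: [0.4958, 0.0099, 0.1332]
ee_rot: [0.089, 0.674, 0.727, 0.097]
contact_force: [-9.4, -5.5, -2.6]
width: 0.0087
gripper_force: 75.5
pitch -0.265 bar [0.4922 0.0096 0.1468] r 0.2286 th 0.4947 F [-9.4 -5.5 -2.6] 0.00874426564078313
0.41 [[314.4, 26.8], [301.6, 23.6], [287.8, 20.1]]
0.5 [[339.2, 21.4], [328.1, 17.3], [316.0, 12.8]]
0.54 [[351.8, 19.0], [341.8, 14.5], [330.7, 9.5]]
  0  191 184 187 165 120 177 186  76  75  97  98  99  99  98  79  79  77  97  91 183 202 203 201 203 201 200 200 194 189 170 191 190 183 176 182 180 177
  3  190 182 188 160 122 180 184  79  76 100  98  99 100 100  78  78  73  96 101 199 204 204 203 204 203 200 197 185 175  32 173 172 173 174 178 182 178
  6  188 183 187 155 130 182 187  80  79  99  98  99  97  98  78  82 108  95  99 154 187 197 187 176 175 176 175 175 170 102 175 173 173 
[... 1304 characters left out ...]
  62  82 113 113 111 103  88  85  71  71  73  75  75  74  73  79 129 162 172 194 191 201
 36  104  76  90 103 105 106 105 101 102  75  62  52  45  39  90  61  88  72  72  72  72  71  73 128 178 183 198 193 196 199 189 188 199 206 193 191 203
 39   74  74  97 105 103 103 105 101 108 108 108  92 190 235 149  75  74 128 169 202 208 210 211 207 202 205 198 195 197 198 189 191 199 207 192 195 203
 42   71  67  98 105 103 100 106  99  98  72  75  98 194 235 182 212 213 209 208 210 209 212 210 205 204 203 200 194 197 199 190 191 203 203 195 197 204
 45   98  60 102 101 105 103 105 103 118 161 181 106 198 234 198 212 215 211 208 211 207 212 209 206 205 203 197 194 199 195 190 194 202 203 193 199 206
```

The static pointer blade's tip gives 0.54 to 0.545 rad in two different wrist views. The plate is below it and some side force has built up, so I ease the pivot back and measure both blades in one image.

```bash
python3 -m pendant '[{"dx":0,"dy":-0.0012,"dz":0,"rx":5,"ry":0,"rz":0,"hand":0},{"dx":0,"dy":-0.0012,"dz":0,"rx":5,"ry":0,"rz":0,"hand":0},{"dx":0,"dy":0,"dz":0,"rx":0,"ry":0,"rz":0,"hand":0},{"dx":0,"dy":0,"dz":0,"rx":0,"ry":0,"rz":0,"hand":0}]'
python3 - <<'E'
from th import *
s,im,c=snap("w15"); flap(s)
for t in(.45,.5,.54): print(t,blade(c,t))
f=im["frame"]
for r in range(0,50,2): print('%3d'%r,''.join('%4d'%v for v in f[r,300:388:2].max(1)))
E
```

```text
clock: 21.55
position: [0.4948, 0.0093, 0.1334]
ee_rot: [0.031, 0.68, 0.732, 0.033]
contact_force: [-7.8, -5.4, -1.8]
width: 0.0089
gripper_force: 77.3
pitch -0.091 bar [0.4935 0.0092 0.1474] r 0.2277 th 0.4977 F [-7.8 -5.4 -1.8] 0.008906875708388584
0.45 [[339.5, 19.6], [324.7, 16.4], [308.7, 13.1]]
0.5 [[353.2, 15.7], [339.1, 12.0], [323.7, 7.9]]
0.54 [[365.6, 12.5], [352.2, 8.2], [337.5, 3.6]]
  0  174 176 178 185 193 198 200 199 197 202 204 206 205 205 204 197 104  77  78  77 102 106 103 106 106 106 106 104 103 104 102 101 104 103  75  73  78  64  63 111 103  97  77 104
  2  176 178 178 185 196 198 199 200 198 199 205 205 207 206 202 199 105  76  75  77 106 107 108 106 107 105 106 107 105 104 105 103 104 104  79  75  77  61 100 112 104 108 151 155
  4  175 178 180 187 197 198 200 199 202 203 207 206 207 207 204 201  76  75  79  76 103 106 104 107 104 105 106 107 106 106 105 105 103 102  77  74  77  51 103 106 104 112 155 155
  6  176 176 181 188 196 200 198 201 200 203 206 208 207 206 202 197  82  76  78  77 106 104 103 107 106 104 108 107 105 105 105 105 104 104  77  74  79  54 
[... 3124 characters left out ...]
6  72  72  73  95 114 111 110 109 110 111 110 111 111 112 111 108 107 112 106  74  74 131 186 188 195 200 103 138 188 216 240 234 221 190 185 185 187 192 191
 44   45  43  47  53  75  74  75  73  93 113 108 109 109 111 109 112 109 111 112 109 107 107 114 121 179 194 193 192 196 199 201 105 144 189 219 243 232 221 185 187 188 187 192 191
 46   72  78  76 101  84  77  71  74 101 112 112 112 107 108 110 111 109 112 112 109 108 110 112 128 181 196 193 192 198 198 201  84 149 192 222 243 231 218 182 188 188 189 192 195
 48   74 128 137 143  90  75  73  74  99 113 110 109 111 111 111 110 108 112 113 109 109 112 113 139 187 195 192 192 196 197 200  89 154 192 223 243 230 214 180 187 189 191 193 192
```

```bash
cat >> th.py <<'E'
def solve(c,u,r=.19):
    f=lambda v:proj(c,W(p,[[.0825-r*np.cos(v[0]),v[1],.04+r*np.sin(v[0])]]))[0]-u
    return least_squares(f,[.5,.1],x_scale=[.1,.01]).x
def two(c,ml,mu,mr,fl,fu,fr):
    for r in(.188,.19):
        a=[solve(c,(x,y),r) for x,y in((ml,mr),(mu,mr),(fl,fr),(fu,fr))]
        print(r,"marker",a[0].round(4),a[1].round(4),"flap",a[2].round(4),a[3].round(4),"diff low/up",(a[0]-a[2])[0].round(4),(a[1]-a[3])[0].round(4))
E
python3 - <<'E'
from th import *
s=manip.get_state(); im=manip.get_image("wrist"); c=cam(im,s)
two(c,331.7,339.3,5,311.2,317,24)
two(c,331.7,339.3,9,311.2,317,21)
# root ends of top faces
print(solve(c,(366.5,5),.17),solve(c,(348,22),.17))
E
```

```text
0.188 marker [0.5147 0.1129] [0.537  0.1119] flap [0.449  0.1076] [0.47   0.1068] diff low/up 0.0657 0.067
0.19 marker [0.5241 0.1121] [0.5456 0.1112] flap [0.461  0.1069] [0.4811 0.1062] diff low/up 0.0631 0.0645
0.188 marker [0.5154 0.1112] [0.5376 0.1103] flap [0.4486 0.1089] [0.4695 0.1081] diff low/up 0.0668 0.0681
0.19 marker [0.5247 0.1105] [0.5462 0.1096] flap [0.4605 0.1082] [0.4806 0.1074] diff low/up 0.0642 0.0656
[0.54156329 0.11504379] [0.48341754 0.10975083]
```

```bash
python3 -m pendant '[{"dx":-0.0005,"dy":0.002,"dz":-0.0039,"rx":0,"ry":0,"rz":0,"hand":0},{"dx":0,"dy":0.0023,"dz":-0.0039,"rx":0,"ry":0,"rz":0,"hand":0},{"dx":0,"dy":0.0025,"dz":-0.0038,"rx":0,"ry":0,"rz":0,"hand":0},{"dx":0,"dy":0,"dz":0,"rx":0,"ry":0,"rz":0,"hand":0},{"dx":0,"dy":0,"dz":0,"rx":0,"ry":0,"rz":0,"hand":0}]'
python3 - <<'E'
from th import *
s,im,c=snap("w16"); flap(s); print(s["moment"].round(2))
for t in(.5,.54): print(t,blade(c,t))
f=im["frame"]
for r in range(0,40,3): print('%3d'%r,''.join('%4d'%v for v in f[r,296:376:2].max(1)))
E
```

```text
clock: 22.07
position: [0.502, 0.0097, 0.1464]
ee_rot: [0.033, 0.681, 0.731, 0.036]
contact_force: [-6.4, -2.5, -4.1]
width: 0.0087
gripper_force: 77.0
pitch -0.097 bar [0.5006 0.0096 0.1605] r 0.2281 th 0.5649 F [-6.4 -2.5 -4.1] 0.00866034320343358
[-0.39  1.25 -0.41]
0.5 [[328.5, 22.1], [314.6, 18.9], [299.6, 15.5]]
0.54 [[339.1, 19.3], [325.8, 15.7], [311.3, 11.8]]
  0  196 197 198 200 203 178  77  75  77 105 105 106 106 107 106 104 104 104 105 107 106 105  98  76  75  77  99 110 105  96  92  89 100 170 131 102 102 102 102 102
  3  198 199 198 199 201 178  77  77  80 105 105 103 104 104 104 104 106 107 104 106 102 104  92  76  79  70 101 117 109 103 105 107 102 100 103 102 104 105 106  95
  6  199 197 197 201 201 181  76  78  82 104 104 104 106 103 105 105 104 105 104 104 106 107  90  76  77  70  96 109 102 102 104 108 105 104  86 111 155 164 175 176
  9  198 198 198 200 203 158  80  79  85 105 107 106 106 106 108 106 105 105 104 106 104 103  83  77  78  56 113 107 105  97 130 157 156 156 174 178 176 175 175 175
 12  200 198 198 200 203 157  79  77  85 106 105 107 106 106 108 107 
[... 880 characters left out ...]
  75  77  75  75  77  76  73  68  85 103
 30   98  97  28 102 105 104  77  78  79 110 108 106 107 108 106 107 107 108 108 105 103 107  85  76  79 105 112 105  98  81  90 120 139 169 160 143 112 109 110 111
 33   97  98  24 107 106 103  77  80  80 108 111 106 108 104 106 104 105 108 108 108 103 107  80  66  61  69  82  85  90  99 127 179 210 239 235 223 152  80  72  72
 36  101  97  22 103 106  96  77  77  79 108 107 106 108 106 106 106 104 110 109 107 105 106 111  67  79  98  97  94  86  78 137 185 215 242 233 219 116  74  93 103
 39   97  85  43  45  44  62  79  79  80 108 106 107 107 107 107 107 106 108 107 106 106 110 108  74  74  72  74  75  77  75 142 190 218 218 232 219 182 194 192 193
```

```bash
python3 - <<'E'
from th import *
s=manip.get_state(); im=manip.get_image("wrist"); c=cam(im,s); f=im["frame"].max(2).astype(float)
def edge(row,a,b,lv):
    v=f[row-1:row+2].mean(0); 
    for x in range(a,b):
        if (v[x]-lv)*(v[x+1]-lv)<=0: return round(x+(lv-v[x])/(v[x+1]-v[x]),2)
for r in(3,6,9,12): print("M",r,edge(r,300,312,140),edge(r,310,318,92),edge(r,334,345,91))
for r in(25,28,31,34): print("F",r,edge(r,304,310,91),edge(r,310,318,92),edge(r,334,345,95))
two(c,edge(6,300,312,140),edge(6,310,318,92),6,edge(28,304,310,91),edge(28,310,318,92),28)
two(c,edge(10,300,312,140),edge(10,310,318,92),10,edge(25,304,310,91),edge(25,310,318,92),25)
print(solve(c,(edge(9,334,345,91),9),.17),solve(c,(edge(28,334,345,95),28),.17))
E
```

```text
M 3 306.51 312.98 340.25
M 6 306.41 312.83 340.17
M 9 306.37 312.7 339.7
M 12 306.25 312.53 339.58
F 25 306.77 313.27 None
F 28 306.59 313.19 339.6
F 31 306.53 313.02 339.45
F 34 306.47 312.73 339.75
0.188 marker [0.5117 0.1159] [0.5338 0.115 ] flap [0.5152 0.1062] [0.538  0.1055] diff low/up -0.0035 -0.0042
0.19 marker [0.5225 0.1151] [0.5437 0.1142] flap [0.5259 0.1056] [0.5478 0.1049] diff low/up -0.0034 -0.0041
0.188 marker [0.5118 0.1142] [0.5337 0.1133] flap [0.5154 0.1075] [0.5378 0.1068] diff low/up -0.0036 -0.0042
0.19 marker [0.5226 0.1134] [0.5436 0.1126] flap [0.5261 0.1069] [0.5476 0.1061] diff low/up -0.0035 -0.004
[0.53941699 0.11665747] [0.54307006 0.10790344]
```

```bash
python3 -m pendant '[{"dx":0,"dy":-0.0005,"dz":0.0007,"rx":0,"ry":0,"rz":0,"hand":0},{"dx":0,"dy":0,"dz":0,"rx":0,"ry":0,"rz":0,"hand":0},{"dx":0,"dy":0,"dz":0,"rx":0,"ry":0,"rz":0,"hand":0},{"dx":0,"dy":0,"dz":0,"rx":0,"ry":0,"rz":0,"hand":0},{"dx":0,"dy":0,"dz":0,"rx":0,"ry":0,"rz":0,"hand":0},{"dx":0,"dy":0,"dz":0,"rx":0,"ry":0,"rz":0,"hand":0},{"dx":0,"dy":0,"dz":0,"rx":0,"ry":0,"rz":0,"hand":0},{"dx":0,"dy":0,"dz":0,"rx":0,"ry":0,"rz":0,"hand":0}]'
python3 - <<'E'
from th import *
s,im,c=snap("w17"); flap(s); print(np.abs(s["qd"]).max().round(4)); f=im["frame"].max(2).astype(float)
def edge(row,a,b,lv):
    v=f[row-1:row+2].mean(0)
    for x in range(a,b):
        if (v[x]-lv)*(v[x+1]-lv)<=0: return round(x+(lv-v[x])/(v[x+1]-v[x]),2)
two(c,edge(8,302,312,140),edge(8,310,318,92),8,edge(28,303,310,91),edge(28,310,318,92),28)
E
```

```text
clock: 22.83
position: [0.5015, 0.0097, 0.1455]
ee_rot: [0.033, 0.681, 0.731, 0.036]
contact_force: [-4.9, -1.9, -4.5]
width: 0.0088
gripper_force: 76.9
pitch -0.097 bar [0.5001 0.0095 0.1595] r 0.228 th 0.56 F [-4.9 -1.9 -4.5] 0.008813438617325786
0.0023
0.188 marker [0.5125 0.1148] [0.5338 0.1139] flap [0.5107 0.1062] [0.5332 0.1055] diff low/up 0.0018 0.0007
0.19 marker [0.5231 0.114 ] [0.5437 0.1132] flap [0.5214 0.1056] [0.543  0.1049] diff low/up 0.0017 0.0006
```

The blades agree to about 0.001 rad, and the arm is steady and still gripping. I hand the job in.

```bash
python3 -c "
from rig import manip
print(manip.sign_off())"
```

```text
the job is handed in; nothing more can be done
None
```

Job handed in at about 23 s of robot time: both collars were put down on their pins with the table flat, and the arm is still gripping the handle with the table's index blade within about 0.002 rad of the pointer by my wrist-camera measurement.

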